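# Set up the sample stand on a snack-shop counter

### The job

Set up the sample stand: first, while it is still empty and the jars stand on the counter, raise its head click by click to the notch at which its top rests level with the top of the yellow gauge post at its end, and let it rest there. Then plug every sample jar on the counter upright and fully home into a square socket of the head (any socket), and snap the measuring dipper forward out of its spring clip and stand it upright in the white tray (before or after the jars). Leave the other things on the counter where they are.

Things in the scene. Friction and masses are not known exactly. Their poses are not given: they have to be found in the camera images.
- head (a joint): height of the stand's ratchet column and head above the lowest position, m. It rests on the pawl at notches 0, 0.014, 0.028, 0.042, 0.056, 0.070 and 0.084; stop at 0.092. Starts at 0; the gauge post asks for 0.042, 0.056 or 0.070. Lifted 1 mm past a notch the pawl clicks in; let go, the head sinks slowly onto the last notch clicked. 0.6 kg; lifting takes 7 to 13 N.
- gauge3_top (a point): top of the yellow gauge post (18 mm square on a heavy foot 80 x 60 x 10 mm; leave it in place), 188 mm above the counter, 188 mm from the column's axis beyond the head's +y end; None if absent: only one of the three gauge posts is there, and its top is the height at which the head's top face shall rest, here joint head at 0.042.
- gauge4_top (a point): top of the yellow gauge post (18 mm square on a heavy foot 80 x 60 x 10 mm; leave it in place), 202 mm above the counter, 188 mm from the column's axis beyond the head's +y end; None if absent: only one of the three gauge posts is there, and its top is the height at which the head's top face shall rest, here joint head at 0.056.
- gauge5_top (a point): top of the yellow gauge post (18 mm square on a heavy foot 80 x 60 x 10 mm; leave it in place), 216 mm above the counter, 188 mm from the column's axis beyond the head's +y end; None if absent: only one of the three gauge posts is there, and its top is the height at which the head's top face shall rest, here joint head at 0.070.
- head_grip (a point): centre of the red upright grip on the middle of the head's top: 24 mm (x) x 20 mm (y) x 42 mm high; it moves with the head. Axes are the head's: x across it (90 mm), y along it (310 mm), z up. The head is a wooden slab 34 mm thick, its top 146 mm up at joint 0, on a column over a blue housing 94 mm high, foot 160 x 150 mm.
- socket0 (a point): square socket 0 of the head: centre of its mouth, level with the head's top face; 49 x 49 mm, 25 mm deep, small chamfer; sides along the head's x and y. The four sockets lie in a row along the head's y, at -130 mm from the grip for this one. It moves with the head.
- socket1 (a point): square socket 1 of the head: centre of its mouth, level with the head's top face; 49 x 49 mm, 25 mm deep, small chamfer; sides along the head's x and y. The four sockets lie in a row along the head's y, at -54 mm from the grip for this one. It moves with the head.
- socket2 (a point): square socket 2 of the head: centre of its mouth, level with the head's top face; 49 x 49 mm, 25 mm deep, small chamfer; sides along the head's x and y. The four sockets lie in a row along the head's y, at 54 mm from the grip for this one. It moves with the head.
- socket3 (a point): square socket 3 of the head: centre of its mouth, level with the head's top face; 49 x 49 mm, 25 mm deep, small chamfer; sides along the head's x and y. The four sockets lie in a row along the head's y, at 130 mm from the grip for this one. It moves with the head.
- pawl_knob (a point): black release knob (18 mm across, 28 mm high, top 120 mm above the counter; this point 12 mm below its top) on the brass pawl, on the stand's +x side 105 mm from the column. Only needed after lifting too far: pulled 8 mm or more away from the column (2 to 6 N) it frees the column, which drops to the bottom.
- jar0_c (a point): sample jar 0 (green contents), None if absent; centre, half-way up. 72 mm high, 0.1 to 0.2 kg: black plug foot 46 x 46 x 22 mm, tapering to 41 mm over its lowest 6 mm, then a body 54 x 54 mm from 22 to 62 mm up, then a round lid 44 mm across. x, y along the square's sides; any quarter turn fits. Fully home, the body's shoulder lies on the head's top, this point 14 mm above it.
- jar1_c (a point): sample jar 1 (orange-red contents), None if absent; centre, half-way up. 72 mm high, 0.1 to 0.2 kg: black plug foot 46 x 46 x 22 mm, tapering to 41 mm over its lowest 6 mm, then a body 54 x 54 mm from 22 to 62 mm up, then a round lid 44 mm across. x, y along the square's sides; any quarter turn fits. Fully home, the body's shoulder lies on the head's top, this point 14 mm above it.
- jar2_c (a point): sample jar 2 (yellow contents), None if absent; centre, half-way up. 72 mm high, 0.1 to 0.2 kg: black plug foot 46 x 46 x 22 mm, tapering to 41 mm over its lowest 6 mm, then a body 54 x 54 mm from 22 to 62 mm up, then a round lid 44 mm across. x, y along the square's sides; any quarter turn fits. Fully home, the body's shoulder lies on the head's top, this point 14 mm above it.
- jar3_c (a point): sample jar 3 (cream contents), None if absent; centre, half-way up. 72 mm high, 0.1 to 0.2 kg: black plug foot 46 x 46 x 22 mm, tapering to 41 mm over its lowest 6 mm, then a body 54 x 54 mm from 22 to 62 mm up, then a round lid 44 mm across. x, y along the square's sides; any quarter turn fits. Fully home, the body's shoulder lies on the head's top, this point 14 mm above it.
- dipper_c (a point): steel measuring dipper, centre, half-way up. Upright: closed-looking cup 50 mm diameter, 50 mm high below, and on its axis a round bar handle 18 mm diameter from 50 to 180 mm, upper part brown. 0.22 kg. It stands on the counter with its bar in the spring clip.
- clip (a point): middle of the spring clip, on the axis of the bar it holds, 115 mm above the counter (clip from 107 to 123 mm up; the bar stands 57 mm clear above it). Its mouth opens along -x; two sprung yellow-tipped jaws give way when the bar is pulled out that way with 5 to 15 N; free after 20 mm. Block and blue post behind it are no higher than 123 mm.
- tray: square white tray 110 x 110 mm, 16 mm high, walls 3 mm, floor 3 mm; origin on the counter under its centre.
- weight_a: bystander, leave in place: brass weight 40 mm across, 45 mm high
- weight_b: bystander, leave in place: brass weight 32 mm across, 38 mm high
- jar_big_a: bystander, leave in place: orange-lidded jar 110 mm across, 160 mm high
- jar_big_b: bystander, leave in place: orange-lidded jar 110 mm across, 160 mm high
- jar_big_c: bystander, leave in place: orange-lidded jar 100 mm across, 140 mm high
- tin_a: bystander, leave in place: steel tin 80 mm across, 70 mm high
- tin_b: bystander, leave in place: steel tin 80 mm across, 70 mm high
There are look-alikes about, which are no part of the job. Leave any orange look-alike of the part that bears gauge4_top alone.

How it is judged:
By the outcome, as a careful person would: the job done as asked, in the order asked, and still so for the second after the job is handed in, with the robot touching nothing.
Of gauge3, gauge4, gauge5 only 1 to 1 are there at a start; the rules pass over those that are not, and their reading is None.
Of jar0, jar1, jar2, jar3 only 3 to 4 are there at a start; the rules pass over those that are not, and their reading is None.
At some moment in a run one of jar0, jar1, jar2, jar3 may be knocked a few centimetres aside while the robot is not near it.
It also fails if it takes over 210 s, if anything falls off the work surface, if the arm or the gripper's body presses on something with over 40 N, if the wrist force passes 120 N, or if a joint passes its speed limit or range.

### The arm

A 6-joint arm with a two-finger parallel gripper is mounted at the origin on the work surface. World frame = base frame: x ahead of the robot, y to its left, z up, the work surface at z = 0. Lengths are in m, angles in rad, forces in N, time in s.
With the tool pointing down it reaches from about 0.35 to 0.775 m from the base axis. Payload 5.5 kg.
Tool frame: the origin (TCP) lies at the very end of the fingers, on their centre line; the grasp point (between the pads) lies 19 mm behind it; y points along the fingers, z is the direction in which the jaws open and shut, and the axes are right-handed (so a half turn about y gives the same grasp; the last joint's range is limited). The gripper opens to 85 mm and grips with 20 to 120 N. Pads are 22 mm wide; open, the fingers measure 114 mm over their backs; the gripper's body (76 mm by 85 mm) begins 54 mm behind the grasp point. The pads swing forward as they close: fully open they stand 13 mm farther back than shut.
Start: joints at [1.055, 0.313, 0.046, 1.304, 0, 1.431], TCP at [0.211, 0.535, 0.231] pointing down, gripper open.
Joint ranges: [-2.76, 2.76], [-0.86, 1.69], [-1.03, 1.26], [-2.2, 2.34], [-1.47, 1.5], [-3.14, 3.14]. Speed limits (rad/s): [2.57, 2.57, 3.14, 3.14, 3.14, 3.14].

### API

Orientations are given as a unit quaternion [w, x, y, z].
In Python, from workcell import env gives the robot as it stands.
- The arm moves only by the shell command python3 -m inch 'ROWS' [OPENING] [FORCE]. ROWS is JSON, a list that holds one entry, the list of rows, each a list of 4 numbers: the shift along the tool's x, y, z in mm, then the turn about the tool's y in degrees. In form: [[[tx, ty, tz, spin], ...]]. A call has 1 to 10 rows; each row is the pose to reach, as a shift and turn from the pose commanded when the call began, along the tool's axes at that moment; what a row does not reach only later rows make up. A row lasts 1/10 s, in which the tool goes at most 50 mm and 8.59 degrees, less where a joint would pass 70% of its speed; a pose out of reach is approached as far as the arm can. A call with a gripper value outside its range is refused whole. OPENING is the finger opening in mm, from 0 to 85.4, set as the call begins (- or left out, the last holds). The fingers move at their own pace and stop on an object; FORCE is the grip in N (left out, the last holds). Time passes only in rows, so rows that repeat a pose let the fingers close. It gives the time, the measured TCP pose, the force and the opening at its end, in the units of the state.
- env.get_state(): the state, without advancing time (a new reading comes with each control period).
- env.read_camera(name): name is "side" or "top"; returns the picture (420x560x3 uint8, blue, green, red); there is no depth.
- env.camera_model(name): a dict with "fx", "fy", "cx", "cy" (pixels), "R" (3x3) and "t" (3): a world point X has camera coordinates R X + t. Camera axes: x right, y down, z forward; pixel columns grow to the right and rows downward; lengths in m; the calibration is good to about 2 mm. A picture is of the moment at which its call begins. camera_model takes no time and is no camera call.
- env.hand_in(): hands the job in, once; it reports no verdict.
The state is a dict: "clock": time; "joint_pos": joint angles; "qvel": joint speeds; "tau": joint torques, N m; "tcp_pos": TCP position; "orientation": TCP orientation; "wrist_force": force on the tool from outside, world axes, zero at the start; "ft_torque": the same for the moment, N m; "finger_gap": finger opening in m.
Only numpy, scipy, OpenCV 4.12 (cv2) and the standard library are available. Lean on these libraries where they do the work, as an engineer would, in place of code of your own. Each camera call takes 0.05 s, during which the arm holds its last target.

## Working session

There is one attempt and no reset: what is moved stays moved. The work goes in short steps, Python scripts to look and compute and a shell command to move; the robot and the scene stay as the last step left them, time stands still between calls to the robot, and variables do not carry over. Pictures are saved under pics/ and viewed, and the job is handed in when it is done.

```bash
ls; mkdir -p pics; cat > h.py <<'E'
import numpy as np, cv2
from workcell import env
def snap(n,f):
    im=env.read_camera(n); cv2.imwrite('pics/'+f+'.png',im); return im
def ray(n,u,v):
    m=env.camera_model(n);R=np.array(m['R']);t=np.array(m['t'])
    d=R.T@np.array([(u-m['cx'])/m['fx'],(v-m['cy'])/m['fy'],1.]);return -R.T@t,d
def onz(n,u,v,z):
    c,d=ray(n,u,v);return c+d*(z-c[2])/d[2]
def proj(n,X):
    m=env.camera_model(n);p=np.array(m['R'])@np.array(X)+np.array(m['t'])
    return np.array([m['fx']*p[0]/p[2]+m['cx'],m['fy']*p[1]/p[2]+m['cy']])
def tri(u1,u2):
    c1,d1=ray('top',*u1);c2,d2=ray('side',*u2)
    s=np.linalg.lstsq(np.c_[d1,-d2],c2-c1,rcond=None)[0]
    a=c1+s[0]*d1;b=c2+s[1]*d2;return (a+b)/2,np.linalg.norm(a-b)
E
python3 - <<'E'
from h import *
np.set_printoptions(suppress=True,precision=4)
snap('top','t0');snap('side','s0')
for n in('top','side'):
    m=env.camera_model(n);print(n,m['fx'],m['cx'],m['cy'],ray(n,280,210))
s=env.get_state();print({k:np.round(v,3) for k,v in s.items()})
E
```

```text
pics
top 424.36863126264245 275.7893042321127 207.82569369988562 (array([0.3708, 0.0117, 1.4318]), array([ 0.108 , -0.0046, -0.9942]))
side 398.7676788618552 279.762140952457 211.2704265666681 (array([ 0.1192, -0.6007,  1.067 ]), array([ 0.3513,  0.5309, -0.7712]))
{'clock': np.float64(0.1), 'joint_pos': array([1.055, 0.314, 0.045, 1.304, 0.   , 1.431]), 'qvel': array([ 0.001, -0.003,  0.001, -0.002, -0.001, -0.   ]), 'tau': array([  0.002, -48.172,  29.924,   0.013,  -0.   ,  -0.   ]), 'tcp_pos': array([0.211, 0.534, 0.23 ]), 'orientation': array([-0.694,  0.695, -0.132,  0.132]), 'wrist_force': array([ 0.844, -0.058, -0.619]), 'ft_torque': array([-0.016, -0.022,  0.031]), 'finger_gap': np.float64(0.085)}
```

View pics/t0.png

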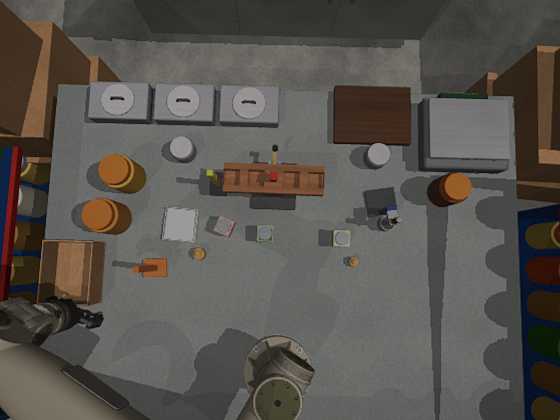

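View pics/s0.png

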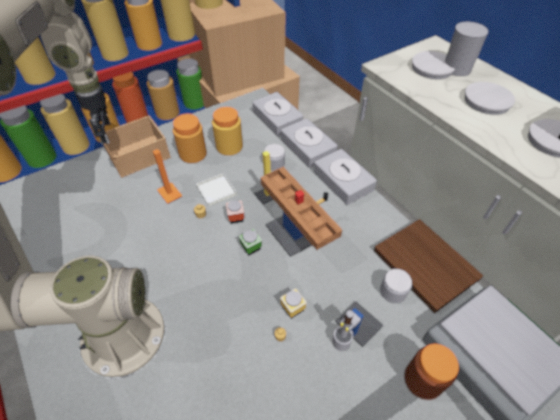

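The top view shows the stand head at (273,179) with its red grip at (273,177). The yellow gauge post is at (212,175), with an orange look-alike at (153,268). Jars are at (224,226), (265,234) and (342,238). The dipper is at (388,218), the tray at (180,224) and the weights at (198,254) and (353,262). I'll zoom in on these.

```bash
python3 - <<'E'
import cv2,numpy as np
t=cv2.imread('pics/t0.png');s=cv2.imread('pics/s0.png')
cv2.imwrite('pics/c1.png',cv2.resize(t[140:280,130:330],(800,560),interpolation=cv2.INTER_CUBIC))
cv2.imwrite('pics/c2.png',cv2.resize(t[170:280,310:450],(700,550),interpolation=cv2.INTER_CUBIC))
cv2.imwrite('pics/c3.png',cv2.resize(s[140:260,140:350],(800,457),interpolation=cv2.INTER_CUBIC))
cv2.imwrite('pics/c4.png',cv2.resize(s[270:370,260:400],(770,550),interpolation=cv2.INTER_CUBIC))
E
```

```text
(no output)
```

View pics/c1.png

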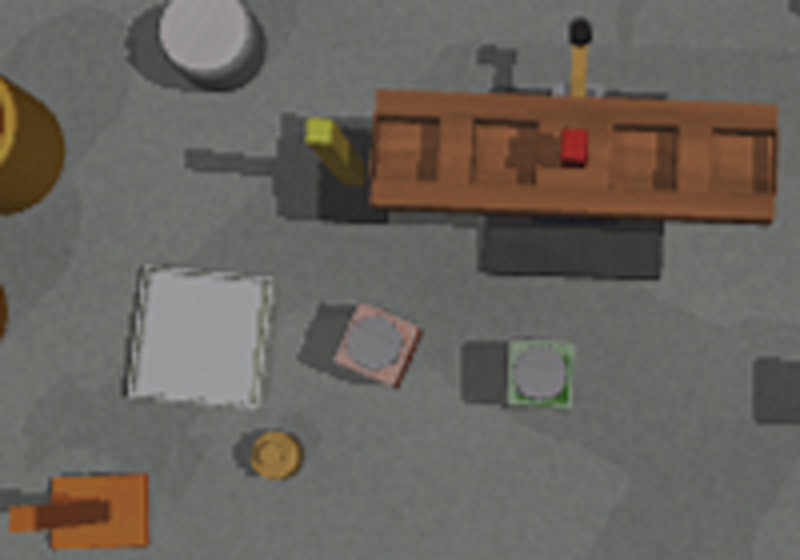

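View pics/c2.png

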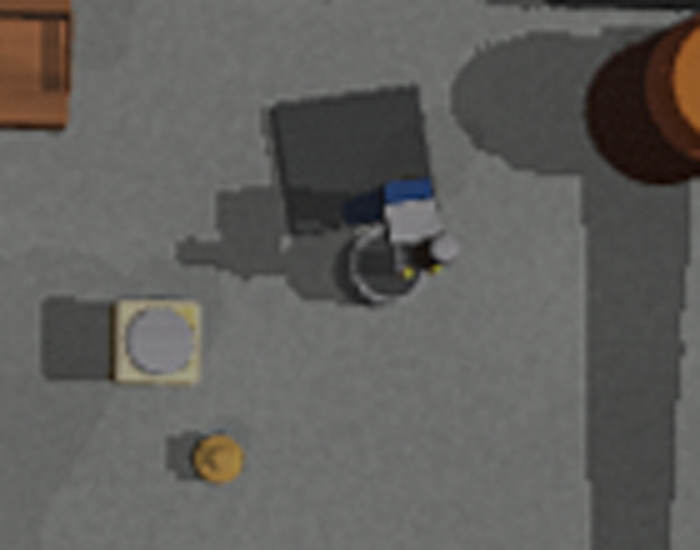

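View pics/c3.png

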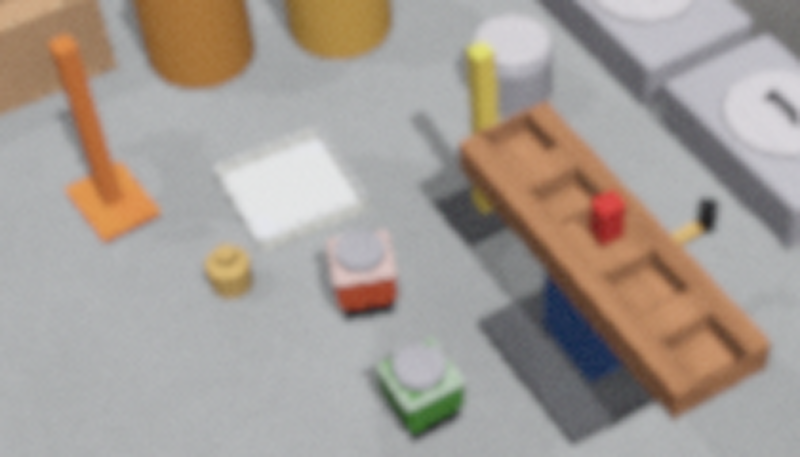

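View pics/c4.png

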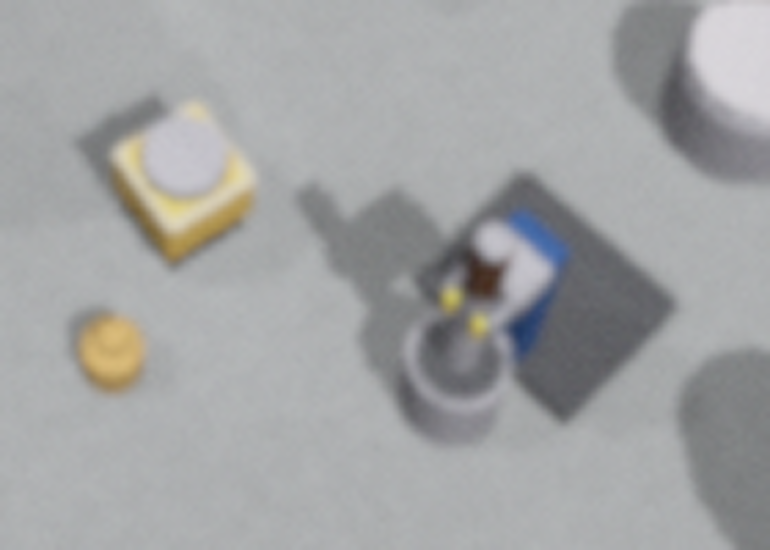

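```bash
python3 - <<'E'
from h import *
np.set_printoptions(suppress=True,precision=4)
t=cv2.imread('pics/t0.png');s=cv2.imread('pics/s0.png')
def rect(im,lo,hi,box,name,amin=10):
    x0,y0,x1,y1=box
    hsv=cv2.cvtColor(im,cv2.COLOR_BGR2HSV)
    m=cv2.inRange(hsv,lo,hi); z=np.zeros_like(m); z[y0:y1,x0:x1]=m[y0:y1,x0:x1]
    cs,_=cv2.findContours(z,cv2.RETR_EXTERNAL,cv2.CHAIN_APPROX_NONE)
    for c in sorted(cs,key=cv2.contourArea)[::-1][:2]:
        if cv2.contourArea(c)<amin: continue
        r=cv2.minAreaRect(c); print(name,cv2.contourArea(c),np.round(r[0],1),np.round(r[1],1),round(r[2],1),c[:,0].min(0),c[:,0].max(0))
rect(t,(0,60,60),(15,200,255),(215,155,335,205),'head_t')
rect(t,(0,200,100),(6,255,255),(262,165,285,190),'grip_t')
rect(s,(0,180,80),(8,255,255),(285,180,315,215),'grip_s')
rect(t,(25,120,60),(35,255,255),(200,160,230,190),'gauge_t')
rect(s,(22,120,60),(35,255,255),(255,140,280,205),'gauge_s')
rect(t,(0,0,150),(180,30,255),(150,195,210,250),'tray')
rect(t,(40,40,50),(80,255,255),(245,215,285,255),'green')
rect(t,(0,40,70),(15,255,255),(205,210,245,245),'red')
rect(t,(20,40,70),(32,255,255),(325,220,360,250),'yel')
E
```

```text
head_t 2899.0 [273.  178.3] [101.9  30. ] 2.2 [222 162] [324 195]
grip_s 29.0 [299.  198.5] [7. 6.] 90.0 [296 195] [302 202]
gauge_t 29.5 [209.5 172.7] [6.3 6.3] 11.3 [206 170] [213 176]
gauge_s 78.5 [266.5 163. ] [20.  5.] 90.0 [264 153] [269 173]
tray 757.0 [179.5 224.3] [28.2 30.8] 5.7 [164 208] [194 241]
green 22.5 [265.3 239.3] [ 5.8 14.1] 77.0 [258 235] [272 241]
red 86.0 [224.2 225.8] [17.6 16.4] 23.2 [214 216] [235 236]
yel 250.5 [341. 238.] [16. 16.] 90.0 [333 230] [349 246]
```

```bash
python3 - <<'E'
from h import *
np.set_printoptions(suppress=True,precision=4)
t=cv2.imread('pics/t0.png');s=cv2.imread('pics/s0.png')
cv2.imwrite('pics/c5.png',cv2.resize(t[155:205,195:335],(784,280),interpolation=cv2.INTER_CUBIC))
cv2.imwrite('pics/c6.png',cv2.resize(s[140:210,250:320],(560,560),interpolation=cv2.INTER_CUBIC))
E
```

```text
(no output)
```

View pics/c5.png

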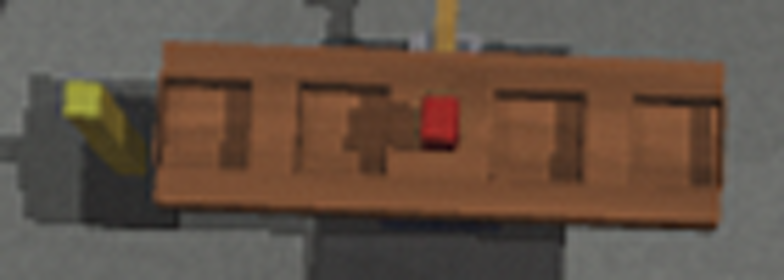

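View pics/c6.png

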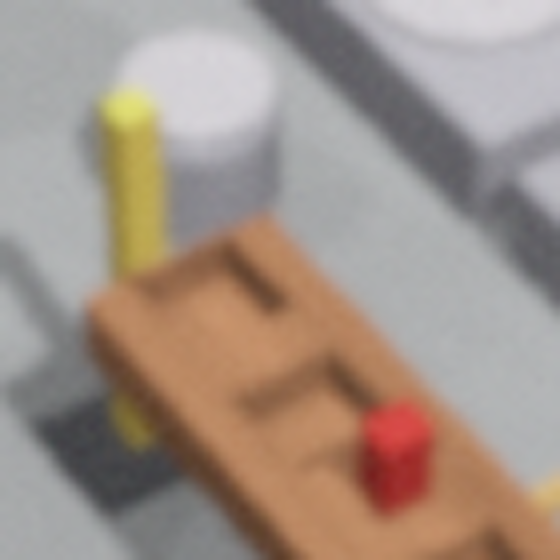

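```bash
python3 - <<'E'
from h import *
np.set_printoptions(suppress=True,precision=4)
print('gauge',tri((209.3,172.3),(265.7,152.5)))
print('grip',tri((273.1,173.9),(299.3,191.6)), onz('top',273.1,173.9,.188))
P=[onz('top',195+u/5.6-.4,155+v/5.6-.4,.146)[:2] for u,v in[(164,42),(723,63),(717,222),(155,202)]]
P=np.array(P);print(P, P.mean(0)); d=P[0]-P[1]+P[3]-P[2];print(np.linalg.norm(P[0]-P[1]),np.linalg.norm(P[1]-P[2]),np.degrees(np.arctan2(-d[0],d[1])))
g=P.mean(0);a=np.arctan2(-d[0],d[1]);y=np.array([-np.sin(a),np.cos(a)])
q=g+.188*y
for z in(.188,.202,.216): print(z,onz('top',209.3,172.3,z)-np.r_[q,z],onz('side',265.7,152.5,z)-np.r_[q,z], proj('side',[*q,z]),proj('top',[*q,z]))
print('green',onz('top',265,233.7,.067),'yel',onz('top',341.7,238,.067),'red',onz('top',224.3,226,.067),'tray',onz('top',179.7,224.3,.008))
E
```

```text
gauge (array([0.6085, 0.2182, 0.2016]), np.float64(0.003494765898284725))
grip (array([0.6104, 0.0312, 0.1873]), np.float64(0.007015367199464527)) [0.6134 0.0296 0.188 ]
[[ 0.6542  0.1832]
 [ 0.6513 -0.125 ]
 [ 0.5628 -0.1232]
 [ 0.5649  0.1843]] [0.6083 0.0298]
0.30825977773611646 0.08853741096232233 -0.4671036405698045
0.188 [ 0.0029  0.0019 -0.    ] [0.0046 0.0138 0.    ] [266.7619 155.4642] [209.8972 173.2808]
0.202 [ 0.0002 -0.0004 -0.    ] [-0.0033  0.0005 -0.    ] [266.648  152.2096] [209.1535 172.3598]
0.216 [-0.0025 -0.0028 -0.    ] [-0.0111 -0.0127 -0.    ] [266.5321 148.8993] [208.393 171.418]
green [0.4411 0.0515 0.067 ] yel [ 0.4345 -0.1951  0.067 ] red [0.4621 0.1834 0.067 ] tray [0.4673 0.341  0.008 ]
```

Three jars are present: red (224,226), green (265,234) and yellow (342,238). The possible confusions are:
- **Gauge:** the yellow post top at (209,172) is the real one. The orange look-alike at (153,268) is not.
- **Grip:** the red block at (273,174).
- **Jars against weights:** the weights are at (198,254) and (353,262).
- **Dipper:** the bar at (397,218).

The gauge top triangulates to z≈0.2016, so it is gauge4 and the target notch is 0.056.

```bash
cat >> h.py <<'E'
from scipy.spatial.transform import Rotation as Rn
def plan(x,y,z,jaw=None):
    """target TCP; jaw = world yaw (deg) of jaw axis mod 180. prints row"""
    s=env.get_state();q=s['orientation'];R=Rn.from_quat([q[1],q[2],q[3],q[0]]).as_matrix()
    p=np.array(s['tcp_pos']);d=R.T@(np.array([x,y,z])-p)*1000
    cur=np.degrees(np.arctan2(R[1,2],R[0,2]))
    sp=0
    if jaw is not None:
        dy=(jaw-cur+90)%180-90   # world yaw change; tool y down -> spin=-dy
        sp=-dy*np.sign(-R[2,1])
    print('t',round(float(s['clock']),2),'tcp',np.round(p,4),'jaw',round(cur,2),'ydir',np.round(R[:,1],3),'j',np.round(s['joint_pos'],2),'gap',round(float(s['finger_gap']),4),'F',np.round(s['wrist_force'],1))
    print('ROW [%.1f,%.1f,%.1f,%.1f]'%(*d,sp), 'world axes of tool x,z:',np.round(R[:,0],2),np.round(R[:,2],2))
E
python3 - <<'E'
from h import *
plan(.611,.030,.25,90)
plan(.611,.030,.25,0)
E
```

```text
t 0.1 tcp [0.2108 0.5345 0.2305] jaw 68.47 ydir [-0.001 -0.001 -1.   ] j [1.06 0.31 0.05 1.3  0.   1.43] gap 0.0854 F [ 0.8 -0.1 -0.6]
ROW [557.4,-19.1,-322.4,-21.5] world axes of tool x,z: [ 0.93 -0.37 -0.  ] [ 0.37  0.93 -0.  ]
t 0.1 tcp [0.2108 0.5345 0.2305] jaw 68.47 ydir [-0.001 -0.001 -1.   ] j [1.06 0.31 0.05 1.3  0.   1.43] gap 0.0854 F [ 0.8 -0.1 -0.6]
ROW [557.4,-19.1,-322.4,68.5] world axes of tool x,z: [ 0.93 -0.37 -0.  ] [ 0.37  0.93 -0.  ]
```

```bash
python3 -m inch '[[[0,-35,0,0],[25,-60,-15,0],[60,-70,-35,0],[100,-70,-58,-4],[140,-70,-81,-8],[180,-70,-104,-12],[220,-70,-127,-16],[260,-70,-150,-20],[280,-70,-162,-21.5],[280,-70,-162,-21.5]]]' 50
python3 - <<'E'
from h import *
plan(.611,.030,.25,90)
E
```

```text
clock: 1.1
tcp_pos: [0.4137, 0.279, 0.3008]
orientation: [-0.707, 0.707, -0.002, 0.002]
wrist_force: [-0.6, -0.3, 0.4]
finger_gap: 0.0502
t 1.1 tcp [0.4137 0.279  0.3008] jaw 89.71 ydir [-0.    -0.001 -1.   ] j [ 0.43  0.15  0.01  1.43 -0.    0.44] gap 0.0502 F [-0.6 -0.3  0.4]
ROW [198.6,50.9,-248.0,-0.3] world axes of tool x,z: [ 1.   -0.01 -0.  ] [ 0.01  1.   -0.  ]
```

```bash
python3 -m inch '[[[30,0,-35,0],[60,0,-75,0],[95,0,-120,0],[130,0,-165,0],[165,0,-210,0],[190,20,-240,0],[198,40,-248,0],[198,50,-248,0],[198,50,-248,0],[198,50,-248,0]]]'
python3 - <<'E'
from h import *
snap('top','t1');s=snap('side','s1')
t=cv2.imread('pics/t1.png')
cv2.imwrite('pics/c7.png',cv2.resize(np.hstack([t[140:220,200:340],s[140:220,230:370]]),(800,229),interpolation=cv2.INTER_CUBIC))
plan(.611,.030,.155,90)
E
```

```text
clock: 2.1
tcp_pos: [0.6091, 0.0348, 0.2517]
orientation: [0.707, -0.707, -0.0, 0.001]
wrist_force: [0.7, -0.6, -1.1]
finger_gap: 0.05
t 2.2 tcp [0.6097 0.0349 0.2529] jaw 90.08 ydir [ 0.002  0.    -1.   ] j [-0.07  0.38  0.19  1.38  0.   -0.08] gap 0.0498 F [ 0.1 -0.6  1. ]
ROW [1.1,97.9,-4.9,0.1] world axes of tool x,z: [1. 0. 0.] [-0.  1.  0.]
```

View pics/c7.png

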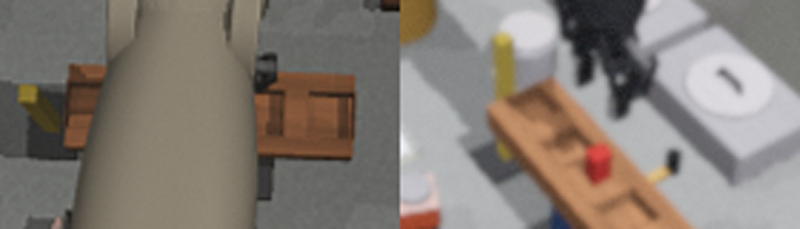

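```bash
python3 -m inch '[[[0,0,0,0],[0,0,0,0],[0,0,0,0]]]'
python3 - <<'E'
from h import *
plan(.611,.030,.155,90)
E
```

```text
clock: 2.5
tcp_pos: [0.61, 0.0337, 0.252]
orientation: [-0.707, 0.707, 0.0, 0.0]
wrist_force: [0.5, -0.3, -0.6]
finger_gap: 0.0496
t 2.5 tcp [0.61   0.0337 0.252 ] jaw 90.0 ydir [ 0.001 -0.    -1.   ] j [-0.08  0.38  0.19  1.38  0.   -0.08] gap 0.0496 F [ 0.5 -0.3 -0.6]
ROW [0.9,97.0,-3.7,0.0] world axes of tool x,z: [1. 0. 0.] [-0.  1. -0.]
```

Descend around the grip.

```bash
python3 -m inch '[[[0,0,-4,0],[1,15,-4,0],[1,30,-4,0],[1,45,-4,0],[1,60,-4,0],[1,72,-4,0],[1,82,-4,0],[1,90,-4,0],[1,96,-4,0],[1,96,-4,0]]]'
python3 -m inch '[[[0,0,0,0],[0,0,0,0],[0,0,0,0],[0,0,0,0],[0,0,0,0],[0,0,0,0],[0,0,0,0],[0,0,0,0]]]' 10 70
python3 - <<'E'
from h import *
s=snap('side','s2')
cv2.imwrite('pics/c8.png',cv2.resize(s[140:240,240:360],(720,600),interpolation=cv2.INTER_CUBIC))
plan(.611,.030,.155,90)
E
```

```text
clock: 3.5
tcp_pos: [0.6105, 0.0293, 0.1545]
orientation: [0.707, -0.707, 0.001, 0.0]
wrist_force: [0.7, -0.2, 0.4]
finger_gap: 0.0501
clock: 4.3
tcp_pos: [0.6114, 0.0293, 0.1561]
orientation: [0.707, -0.707, -0.0, -0.001]
wrist_force: [-0.2, 0.3, 5.7]
finger_gap: 0.0191
t 4.35 tcp [0.6114 0.0293 0.1561] jaw 89.96 ydir [ 0.001  0.    -1.   ] j [-0.08  0.41  0.01  1.16  0.   -0.08] gap 0.0187 F [-0.7  0.8  5.8]
ROW [-0.4,1.1,0.7,-0.0] world axes of tool x,z: [ 1. -0.  0.] [0. 1. 0.]
```

View pics/c8.png

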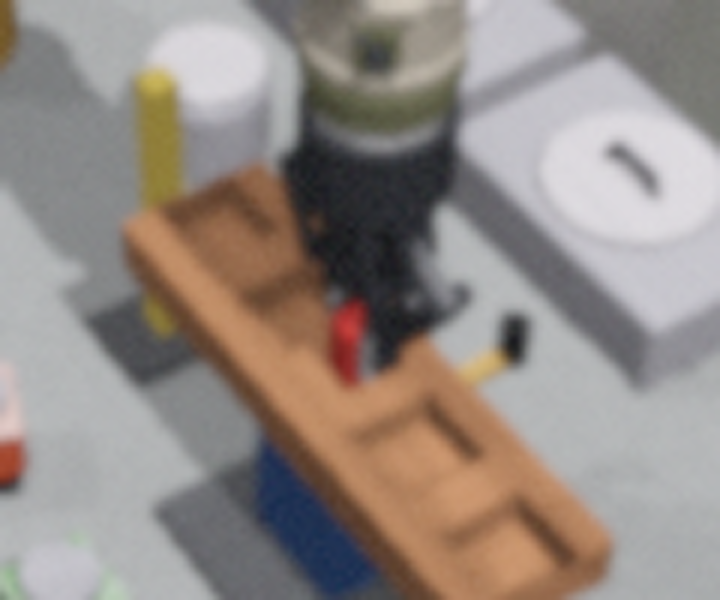

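The grip is held (gap 18.7 mm against 20 mm nominal). Now lift slowly.

```bash
python3 -m inch '[[[0,-2,0,0],[0,-4,0,0],[0,-6,0,0],[0,-8,0,0],[0,-10,0,0],[0,-12,0,0],[0,-14,0,0],[0,-16,0,0],[0,-18,0,0],[0,-20,0,0]]]'
python3 -m inch '[[[0,-2,0,0],[0,-4,0,0],[0,-6,0,0],[0,-8,0,0],[0,-10,0,0],[0,-12,0,0],[0,-14,0,0],[0,-16,0,0],[0,-18,0,0],[0,-20,0,0]]]'
python3 - <<'E'
from h import *
s=snap('side','s3')
cv2.imwrite('pics/c9.png',cv2.resize(s[140:240,240:360],(720,600),interpolation=cv2.INTER_CUBIC))
plan(.611,.030,.217,90)
E
```

```text
clock: 5.35
tcp_pos: [0.6113, 0.0293, 0.1739]
orientation: [0.707, -0.707, 0.0, 0.0]
wrist_force: [7.3, 0.2, -13.3]
finger_gap: 0.0185
clock: 6.35
tcp_pos: [0.6113, 0.0293, 0.1935]
orientation: [0.707, -0.707, 0.001, 0.0]
wrist_force: [5.7, -0.2, -9.0]
finger_gap: 0.0188
t 6.4 tcp [0.6113 0.0293 0.1942] jaw 89.96 ydir [-0.001  0.    -1.   ] j [-0.08  0.4   0.08  1.25  0.   -0.08] gap 0.019 F [ 4.5  0.9 -8. ]
ROW [-0.3,-22.8,0.7,-0.0] world axes of tool x,z: [ 1. -0. -0.] [0. 1. 0.]
```

View pics/c9.png

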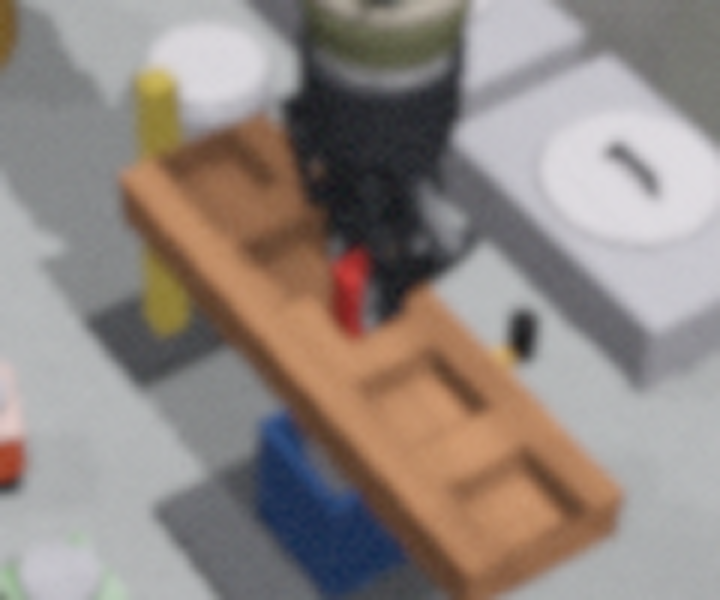

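```bash
python3 -m inch '[[[0,-2,0,0],[0,-4,0,0],[0,-6,0,0],[0,-8,0,0],[0,-10,0,0],[0,-12,0,0],[0,-14,0,0],[0,-16,0,0],[0,-18,0,0],[0,-20,0,0]]]'
python3 -m inch '[[[0,-1,0,0],[0,-2,0,0],[0,-2,0,0],[0,-2,0,0]]]'
python3 - <<'E'
from h import *
s=snap('side','s4')
cv2.imwrite('pics/c10.png',cv2.resize(s[140:240,240:360],(720,600),interpolation=cv2.INTER_CUBIC))
plan(.611,.030,.217,90)
for h in(.042,.056,.060,.062,.066,.070): print(h,[np.round((proj('side',[x,y,.146+h])-[240,140]+.5)*6-.5,1) for x,y in((.5635,.185),(.564,-.125))])
E
```

```text
clock: 7.4
tcp_pos: [0.6113, 0.0293, 0.2144]
orientation: [0.707, -0.707, 0.0, -0.0]
wrist_force: [5.9, -0.2, -11.6]
finger_gap: 0.019
clock: 7.8
tcp_pos: [0.6112, 0.0293, 0.2157]
orientation: [0.707, -0.707, 0.001, 0.0]
wrist_force: [6.1, 0.2, -10.8]
finger_gap: 0.0193
t 7.85 tcp [0.6112 0.0293 0.2157] jaw 89.96 ydir [-0.001  0.    -1.   ] j [-0.08  0.39  0.12  1.3   0.   -0.08] gap 0.0192 F [  7.1  -0.2 -10.5]
ROW [-0.2,-1.3,0.7,-0.0] world axes of tool x,z: [ 1. -0. -0.] [0. 1. 0.]
0.042 [array([121.7, 164.6]), array([481.2, 564. ])]
0.056 [array([120.6, 145.2]), array([483.6, 545.6])]
0.06 [array([120.3, 139.6]), array([484.3, 540.3])]
0.062 [array([120.1, 136.7]), array([484.6, 537.6])]
0.066 [array([119.8, 131.1]), array([485.3, 532.3])]
0.07 [array([119.5, 125.4]), array([486. , 526.8])]
```

View pics/c10.png

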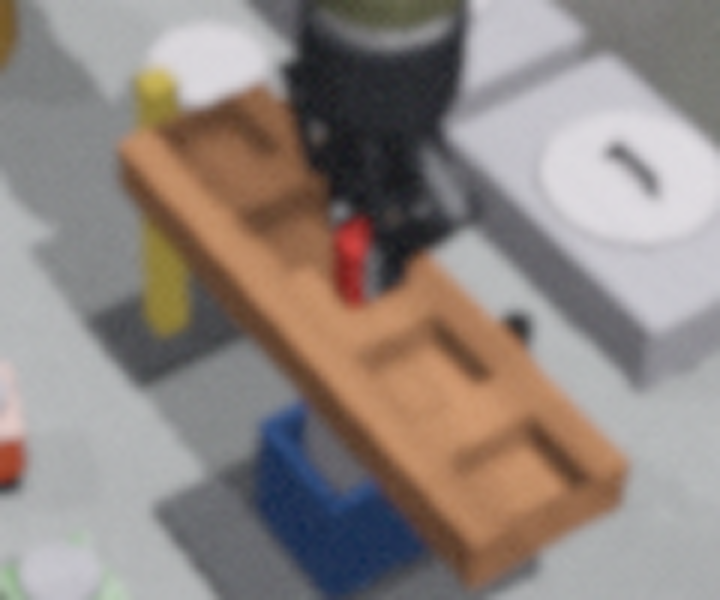

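```bash
python3 -m inch '[[[0,-1,0,0],[0,-2,0,0],[0,-3,0,0],[0,-3.5,0,0],[0,-3.5,0,0],[0,-3.5,0,0]]]'
python3 -m inch '[[[0,1,0,0],[0,2,0,0],[0,3,0,0],[0,4,0,0],[0,5,0,0],[0,6,0,0],[0,7,0,0],[0,7,0,0],[0,7,0,0]]]'
python3 - <<'E'
from h import *
plan(.611,.030,.217,90)
E
```

```text
clock: 8.45
tcp_pos: [0.6112, 0.0293, 0.2187]
orientation: [0.707, -0.707, 0.001, 0.0]
wrist_force: [7.3, 0.3, -13.5]
finger_gap: 0.0187
clock: 9.35
tcp_pos: [0.6113, 0.0293, 0.2138]
orientation: [0.707, -0.707, -0.0, -0.001]
wrist_force: [6.3, 0.2, -5.8]
finger_gap: 0.0189
t 9.35 tcp [0.6113 0.0293 0.2138] jaw 89.96 ydir [ 0.001  0.    -1.   ] j [-0.08  0.39  0.11  1.29  0.   -0.08] gap 0.0189 F [ 6.3  0.2 -5.8]
ROW [-0.3,-3.2,0.7,-0.0] world axes of tool x,z: [ 1. -0.  0.] [0. 1. 0.]
```

```bash
python3 -m inch '[[[0,0,0,0],[0,0,0,0],[0,0,0,0],[0,0,0,0],[0,0,0,0],[0,0,0,0],[0,0,0,0]]]'; python3 -m inch '[[[0,0,0,0],[0,0,0,0],[0,0,0,0],[0,0,0,0],[0,0,0,0],[0,0,0,0]]]' 50
python3 -m inch '[[[0,-10,0,0],[0,-20,0,0],[0,-35,0,0],[0,-50,0,0],[-20,-60,0,0],[-40,-60,0,0],[-70,-60,0,0],[-100,-60,0,0],[-140,-60,0,0],[-180,-60,0,0]]]'
python3 - <<'E'
from h import *
s=snap('side','s5')
cv2.imwrite('pics/c11.png',cv2.resize(s[140:240,240:360],(720,600),interpolation=cv2.INTER_CUBIC))
t=snap('top','t5');plan(.611,.030,.217,90)
for h in(.042,.056,.070): print(h,[np.round((proj('side',[x,y,.146+h])-[240,140]+.5)*6-.5,1) for x,y in((.5635,.185),(.564,-.125))])
E
```

```text
clock: 10.05
tcp_pos: [0.6113, 0.0293, 0.2138]
orientation: [0.707, -0.707, -0.0, -0.001]
wrist_force: [4.7, 0.4, -7.1]
finger_gap: 0.0187
clock: 10.65
tcp_pos: [0.6109, 0.0294, 0.2139]
orientation: [0.707, -0.707, 0.0, -0.0]
wrist_force: [-0.5, 0.1, -0.1]
finger_gap: 0.0501
clock: 11.65
tcp_pos: [0.43, 0.0294, 0.2748]
orientation: [-0.707, 0.707, 0.0, 0.001]
wrist_force: [0.1, -0.1, 1.3]
finger_gap: 0.0501
t 11.75 tcp [0.4263 0.03   0.275 ] jaw 89.98 ydir [-0.001  0.    -1.   ] j [-0.12  0.02 -0.21  1.35  0.   -0.12] gap 0.0504 F [0.4 1.1 0.2]
ROW [184.8,57.8,0.1,-0.0] world axes of tool x,z: [ 1. -0. -0.] [0. 1. 0.]
0.042 [array([121.7, 164.6]), array([481.2, 564. ])]
0.056 [array([120.6, 145.2]), array([483.6, 545.6])]
0.07 [array([119.5, 125.4]), array([486. , 526.8])]
```

View pics/c11.png

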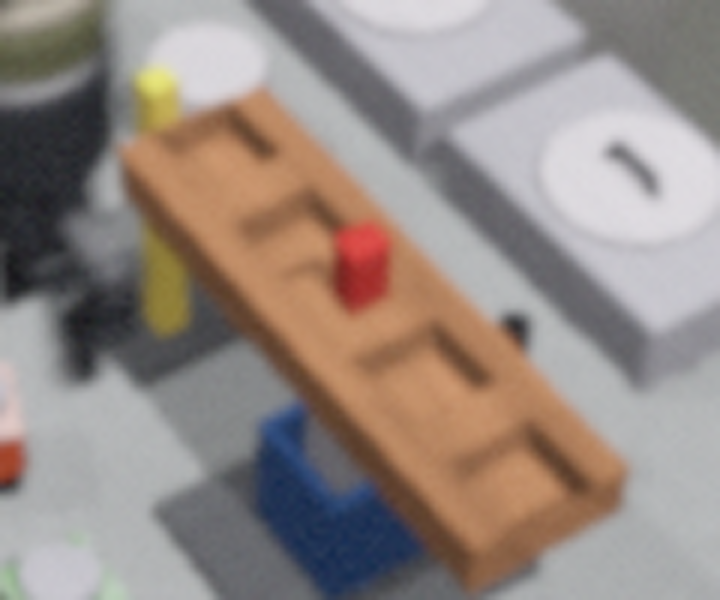

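View pics/t5.png

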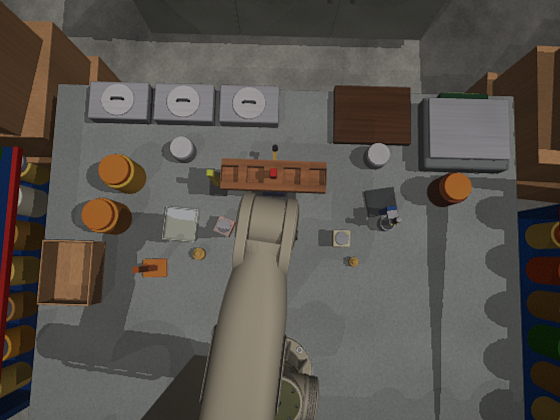

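The head rests at about 0.0555, which is the 0.056 notch, with its top level with the gauge (left corner at crop (120,152)). Next I'll measure the sockets at z=0.202.

```bash
python3 - <<'E'
from h import *
t=cv2.imread('pics/t5.png')
cv2.imwrite('pics/c12.png',cv2.resize(t[150:205,200:340],(798,314),interpolation=cv2.INTER_CUBIC))
cv2.imwrite('pics/c13.png',cv2.resize(t[190:270,320:420],(750,600),interpolation=cv2.INTER_CUBIC))
E
```

```text
(no output)
```

View pics/c12.png

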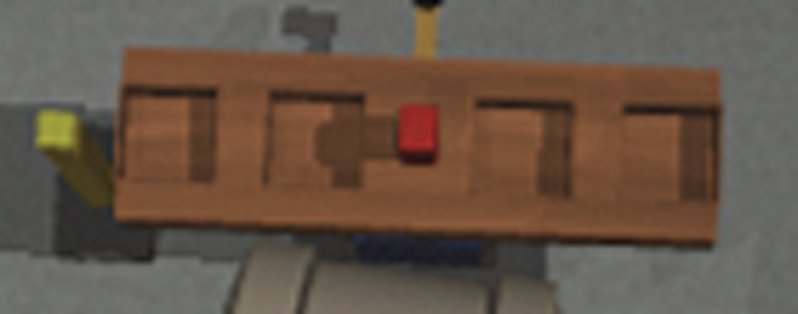

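View pics/c13.png

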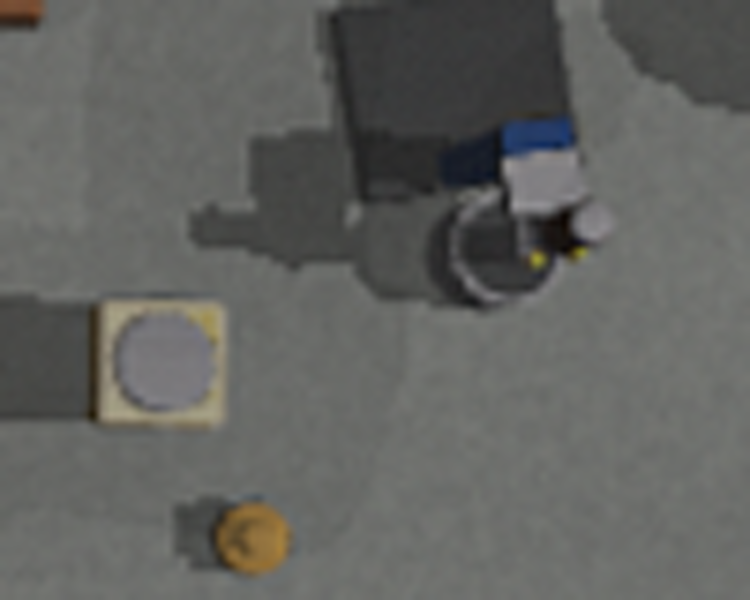

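```bash
python3 - <<'E'
from h import *
np.set_printoptions(suppress=True,precision=4)
P=np.array([onz('top',200+(u+.5)/5.7-.5,150+(v+.5)/5.71-.5,.202)[:2] for u,v in[(123,48),(720,71),(714.5,237),(115,219)]])
print(P,P.mean(0));d=P[0]-P[1]+P[3]-P[2];e=P[0]-P[3]+P[1]-P[2]
print(np.linalg.norm(d)/2,np.linalg.norm(e)/2,np.degrees(np.arctan2(-d[0],d[1])),np.degrees(np.arctan2(e[1],e[0])))
for q in[((120+217)/2,(88+185)/2),((267+364)/2,(92+190)/2),((473+571)/2,(102+196)/2),((623+719)/2,(106+201)/2)]:
  print(onz('top',200+(q[0]+.5)/5.7-.5,150+(q[1]+.5)/5.71-.5,.202))
print('grip',onz('top',200+417.5/5.7-.5,150+119/5.71-.5,.244))
print('yel',onz('top',341.1,238.1,.062),onz('top',341.6,237.6,.072))
E
```

```text
[[ 0.654   0.1843]
 [ 0.6508 -0.1254]
 [ 0.564  -0.1239]
 [ 0.5644  0.1845]] [0.6083 0.0299]
0.30906296306586023 0.08824524367682225 -0.33409855221537477 -0.5256755191847556
[0.6082 0.1588 0.202 ]
[0.608  0.0828 0.202 ]
[ 0.6069 -0.0239  0.202 ]
[ 0.6068 -0.1008  0.202 ]
grip [0.6127 0.0301 0.244 ]
yel [ 0.4344 -0.1939  0.062 ] [ 0.4355 -0.194   0.072 ]
```

```bash
python3 - <<'E'
from h import *
plan(.435,-.194,.14,0)
E
```

```text
t 11.75 tcp [0.4263 0.03   0.275 ] jaw 89.98 ydir [-0.001  0.    -1.   ] j [-0.12  0.02 -0.21  1.35  0.   -0.12] gap 0.0504 F [0.4 1.1 0.2]
ROW [8.9,135.0,-224.0,90.0] world axes of tool x,z: [ 1. -0. -0.] [0. 1. 0.]
```

```bash
python3 -m inch '[[[0,0,-20,8],[0,10,-50,16],[3,25,-80,24],[5,40,-110,32],[8,60,-140,40],[8,80,-170,48],[8,95,-200,56],[8,95,-224,64],[8,95,-224,72],[8,95,-224,80]]]' 78 40
python3 -m inch '[[[0,0,0,5],[0,0,0,10],[0,0,0,10],[0,0,0,10]]]'
python3 - <<'E'
from h import *
snap('top','t6');s=snap('side','s6')
cv2.imwrite('pics/c14.png',cv2.resize(s[230:370,210:370],(685,600),interpolation=cv2.INTER_CUBIC))
plan(.435,-.194,.027,0)
E
```

```text
clock: 12.75
tcp_pos: [0.4398, -0.1963, 0.1794]
orientation: [0.54, -0.54, 0.456, -0.457]
wrist_force: [1.3, -0.1, -0.5]
finger_gap: 0.078
clock: 13.15
tcp_pos: [0.4395, -0.195, 0.1794]
orientation: [0.5, -0.5, 0.499, -0.5]
wrist_force: [-0.2, -0.3, 0.4]
finger_gap: 0.0779
t 13.25 tcp [ 0.4392 -0.1948  0.1791] jaw 0.05 ydir [ 0.001 -0.    -1.   ] j [-0.58  0.15 -0.29  1.13  0.    0.99] gap 0.0779 F [-0.4 -0.3  0.4]
ROW [-0.8,152.1,-4.3,0.1] world axes of tool x,z: [ 0. -1.  0.] [1. 0. 0.]
```

View pics/c14.png

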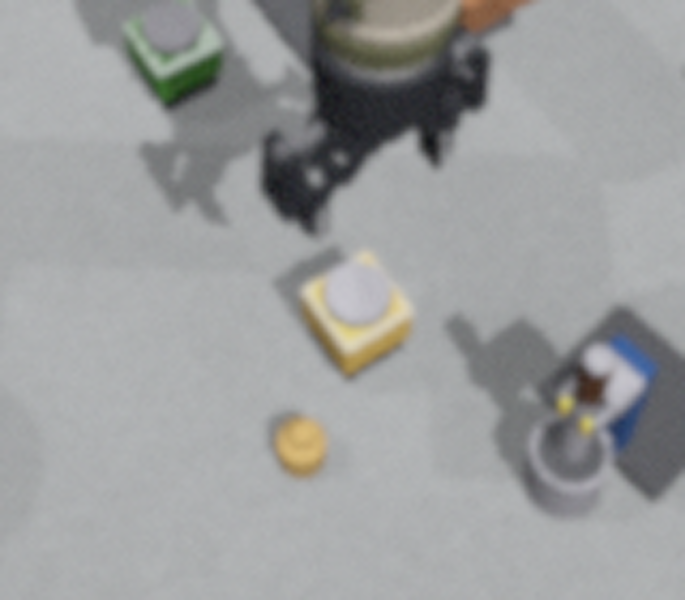

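```bash
python3 -m inch '[[[0,20,-4,0],[0,45,-4,0],[0,70,-4,0],[0,90,-4,0],[0,105,-4,0],[0,120,-4,0],[0,132,-4,0],[0,144,-4,0],[0,152,-4,0],[0,152,-4,0]]]'
python3 -m inch '[[[0,0,0,0],[0,0,0,0],[0,0,0,0],[0,0,0,0],[0,0,0,0],[0,0,0,0],[0,0,0,0]]]' 45 45
python3 - <<'E'
from h import *
s=snap('side','s7')
cv2.imwrite('pics/c15.png',cv2.resize(s[230:370,210:370],(685,600),interpolation=cv2.INTER_CUBIC))
plan(.607,-.100,.28,-.4)
E
```

```text
clock: 14.25
tcp_pos: [0.4342, -0.1941, 0.0259]
orientation: [0.5, -0.5, 0.501, -0.499]
wrist_force: [0.3, -0.5, 0.8]
finger_gap: 0.078
clock: 14.95
tcp_pos: [0.4354, -0.195, 0.0275]
orientation: [-0.5, 0.5, -0.5, 0.501]
wrist_force: [0.3, 0.4, 5.6]
finger_gap: 0.0534
t 15.0 tcp [ 0.4354 -0.195   0.0275] jaw -0.03 ydir [ 0.001 -0.001 -1.   ] j [-0.59  0.29 -0.53  0.75  0.    0.98] gap 0.0533 F [0.  0.8 6.4]
ROW [-94.9,-252.3,171.9,0.4] world axes of tool x,z: [-0. -1.  0.] [ 1. -0.  0.]
```

View pics/c15.png

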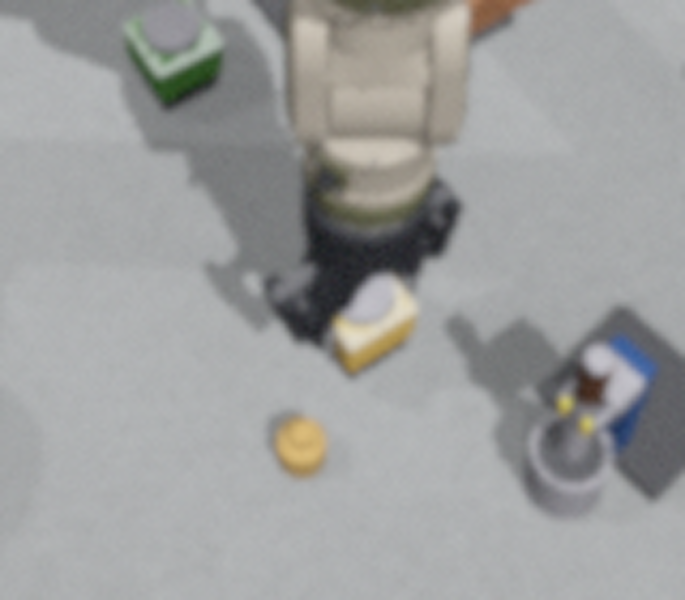

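```bash
python3 -m inch '[[[0,-15,0,0],[0,-35,0,0],[0,-60,0,0],[0,-90,0,0],[0,-120,0,0],[0,-155,0,0],[0,-190,0,0],[0,-225,0,0],[0,-252,0,0],[0,-252,0,0]]]'
python3 -m inch '[[[-10,0,18,0],[-25,0,45,0],[-42,0,75,0],[-58,0,105,0],[-75,0,136,0],[-88,0,158,0],[-95,0,172,0.4],[-95,0,172,0.4],[-95,0,172,0.4],[-95,0,172,0.4]]]'
python3 - <<'E'
from h import *
s=snap('side','s8');t=snap('top','t8')
cv2.imwrite('pics/c16.png',cv2.resize(np.hstack([s[130:270,240:380],t[140:280,270:410]]),(800,400),interpolation=cv2.INTER_CUBIC))
plan(.607,-.100,.235,-.4)
E
```

```text
clock: 16.0
tcp_pos: [0.4363, -0.1955, 0.2824]
orientation: [-0.5, 0.499, -0.498, 0.502]
wrist_force: [0.1, 1.0, -1.7]
finger_gap: 0.0536
clock: 17.0
tcp_pos: [0.6059, -0.1, 0.2781]
orientation: [0.498, -0.498, 0.502, -0.501]
wrist_force: [-1.3, 1.3, -0.3]
finger_gap: 0.0533
t 17.1 tcp [ 0.6061 -0.1002  0.2788] jaw -0.48 ydir [-0.  0. -1.] j [-0.29  0.39  0.27  1.45 -0.    1.28] gap 0.0535 F [-0.2 -0.1 -1.8]
ROW [-0.2,43.8,0.9,-0.1] world axes of tool x,z: [-0.01 -1.   -0.  ] [ 1.   -0.01 -0.  ]
```

View pics/c16.png

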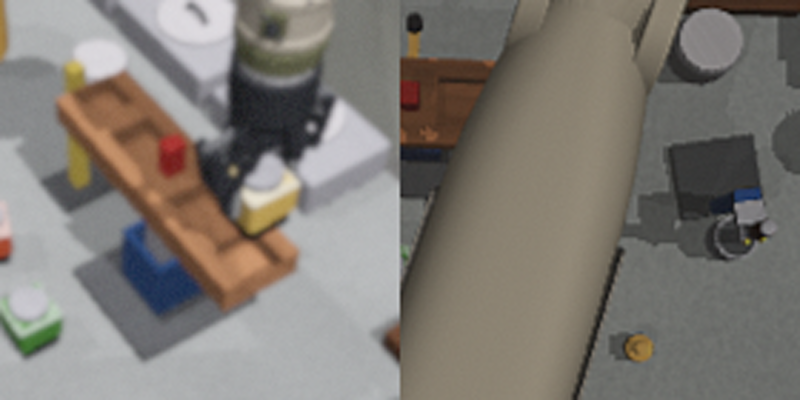

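Held over socket 0. Descend to just above the head, then insert slowly.

```bash
python3 -m inch '[[[0,10,1,0],[0,20,1,0],[0,30,1,0],[0,38,1,0],[0,44,1,0],[0,46,1,0],[0,48,1,0],[0,50,1,0],[0,50,1,0]]]'
python3 - <<'E'
from h import *
plan(.607,-.100,.2075,-.4)
E
```

```text
clock: 18.0
tcp_pos: [0.6079, -0.0997, 0.2288]
orientation: [-0.498, 0.498, -0.502, 0.502]
wrist_force: [-0.5, -0.2, -0.5]
finger_gap: 0.0536
t 18.0 tcp [ 0.6079 -0.0997  0.2288] jaw -0.43 ydir [ 0.  0. -1.] j [-0.29  0.4   0.16  1.33  0.    1.29] gap 0.0536 F [-0.5 -0.2 -0.5]
ROW [0.3,21.3,-0.9,-0.0] world axes of tool x,z: [-0.01 -1.   -0.  ] [ 1.   -0.01  0.  ]
```

```bash
python3 -m inch '[[[0,1.5,-1,0],[0,3,-1,0],[0,4.5,-1,0],[0,6,-1,0],[0,7.5,-1,0],[0,9,-1,0],[0,9,-1,0]]]'
python3 -m inch '[[[0,1,0,0],[0,2,0,0],[0,3,0,0],[0,4,0,0],[0,5,0,0],[0,6,0,0],[0,6,0,0]]]'
python3 - <<'E'
from h import *
plan(.607,-.100,.2075,-.4)
E
```

```text
clock: 18.7
tcp_pos: [0.6067, -0.0996, 0.2194]
orientation: [0.498, -0.498, 0.502, -0.502]
wrist_force: [0.1, 0.2, -0.8]
finger_gap: 0.0535
clock: 19.4
tcp_pos: [0.6067, -0.0996, 0.2135]
orientation: [0.498, -0.498, 0.502, -0.502]
wrist_force: [-1.5, -0.3, -1.2]
finger_gap: 0.0539
t 19.4 tcp [ 0.6067 -0.0996  0.2135] jaw -0.43 ydir [-0.  0. -1.] j [-0.29  0.4   0.12  1.3   0.    1.29] gap 0.0539 F [-1.5 -0.3 -1.2]
ROW [0.4,6.0,0.3,-0.0] world axes of tool x,z: [-0.01 -1.   -0.  ] [ 1.   -0.01 -0.  ]
```

Going in freely. Finish the insertion.

```bash
python3 -m inch '[[[0,1,0,0],[0,2,0,0],[0,3,0,0],[0,4,0,0],[0,5,0,0],[0,6,0,0],[0,6.5,0,0],[0,6.5,0,0]]]'
python3 - <<'E'
from h import *
plan(.607,-.100,.2075,-.4)
E
```

```text
clock: 20.2
tcp_pos: [0.6067, -0.0996, 0.2074]
orientation: [0.498, -0.498, 0.502, -0.502]
wrist_force: [-4.1, 0.8, 1.3]
finger_gap: 0.0534
t 20.2 tcp [ 0.6067 -0.0996  0.2074] jaw -0.43 ydir [-0.  0. -1.] j [-0.29  0.4   0.11  1.28  0.    1.29] gap 0.0534 F [-4.1  0.8  1.3]
ROW [0.4,-0.1,0.3,-0.0] world axes of tool x,z: [-0.01 -1.   -0.  ] [ 1.   -0.01 -0.  ]
```

```bash
python3 -m inch '[[[0,0.5,0,0],[0,1,0,0],[0,1.5,0,0],[0,1.5,0,0]]]'
python3 -m inch '[[[0,0,0,0],[0,0,0,0],[0,0,0,0],[0,0,0,0],[0,0,0,0]]]' 75
python3 -m inch '[[[0,-10,0,0],[0,-25,0,0],[0,-45,0,0],[0,-70,0,0],[0,-90,-20,0],[0,-90,-50,0],[0,-90,-90,0],[0,-90,-130,0],[0,-90,-160,0],[0,-90,-170,0]]]'
python3 - <<'E'
from h import *
s=snap('side','s9');t=snap('top','t9')
cv2.imwrite('pics/c17.png',cv2.resize(np.hstack([s[150:250,270:370],t[140:240,270:370]]),(800,400),interpolation=cv2.INTER_CUBIC))
plan(.607,-.100,.2075,-.4)
E
```

```text
clock: 20.6
tcp_pos: [0.6067, -0.0997, 0.2073]
orientation: [-0.498, 0.498, -0.502, 0.502]
wrist_force: [-6.1, 0.2, 7.6]
finger_gap: 0.053
clock: 21.1
tcp_pos: [0.607, -0.0996, 0.2056]
orientation: [0.498, -0.498, 0.502, -0.502]
wrist_force: [-0.1, 0.2, -0.1]
finger_gap: 0.075
clock: 22.1
tcp_pos: [0.4345, -0.098, 0.2971]
orientation: [-0.498, 0.498, -0.502, 0.502]
wrist_force: [0.4, -0.2, 1.1]
finger_gap: 0.075
t 22.2 tcp [ 0.4365 -0.0985  0.297 ] jaw -0.48 ydir [ 0.002 -0.001 -1.   ] j [-0.4   0.05 -0.12  1.4   0.    1.18] gap 0.0749 F [-0.2 -0.3 -0.7]
ROW [0.0,89.9,170.3,-0.1] world axes of tool x,z: [-0.01 -1.    0.  ] [ 1.   -0.01  0.  ]
```

View pics/c17.png

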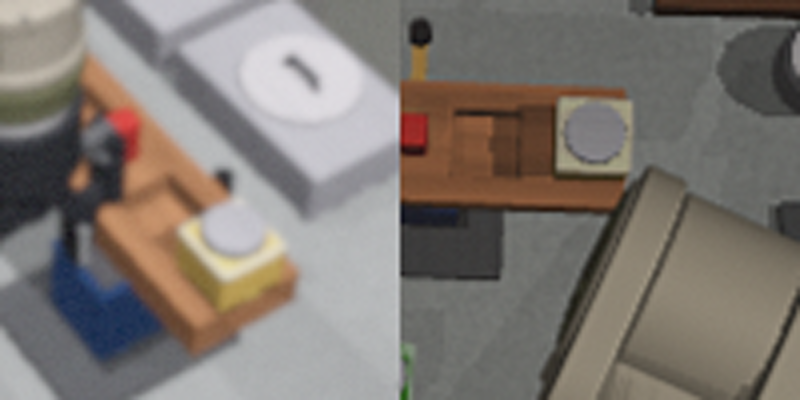

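View pics/t9.png

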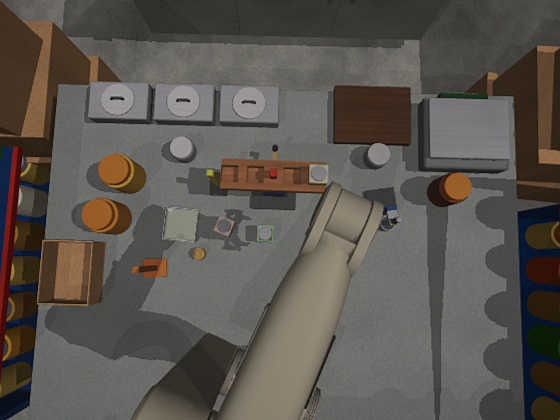

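```bash
python3 - <<'E'
from h import *
t=cv2.imread('pics/t9.png')
cv2.imwrite('pics/c18.png',cv2.resize(t[200:260,195:295],(800,480),interpolation=cv2.INTER_CUBIC))
E
```

```text
(no output)
```

View pics/c18.png

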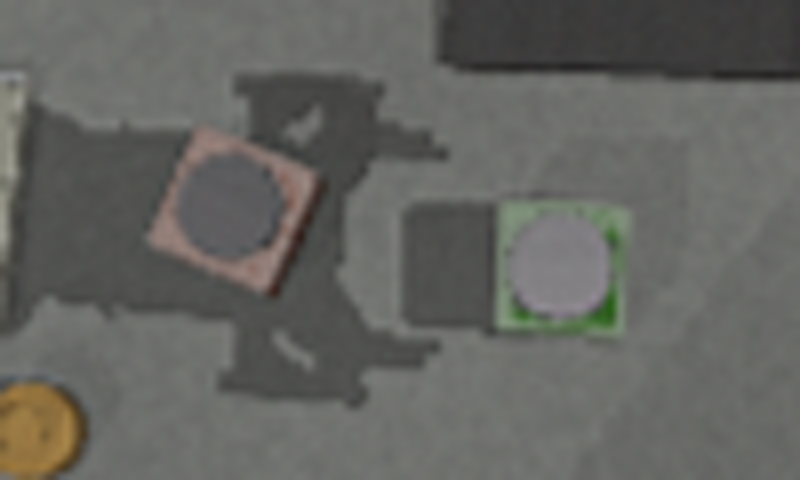

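```bash
python3 - <<'E'
from h import *
print('g',onz('top',264.9,232.8,.062),'r',onz('top',224.1,225.75,.062),'glid',onz('top',195+560/8-.5,200+265/8-.5,.072),'rlid',onz('top',195+231/8-.5,200+207/8-.5,.072))
g=onz('top',264.9,232.8,.062);plan(g[0],g[1],.14,-2.7)
E
```

```text
g [0.44424931 0.05204064 0.062     ] r [0.46317522 0.18467382 0.062     ] glid [0.44423621 0.05304534 0.072     ] rlid [0.46363817 0.18579051 0.072     ]
t 22.2 tcp [ 0.4365 -0.0985  0.297 ] jaw -0.48 ydir [ 0.002 -0.001 -1.   ] j [-0.4   0.05 -0.12  1.4   0.    1.18] gap 0.0749 F [-0.2 -0.3 -0.7]
ROW [-150.7,156.9,6.2,2.2] world axes of tool x,z: [-0.01 -1.    0.  ] [ 1.   -0.01  0.  ]
```

```bash
python3 -m inch '[[[-20,10,1,0],[-50,30,2,0],[-85,55,3,1],[-120,85,5,2],[-145,115,7,2.2],[-151,135,7,2.2],[-151,150,7,2.2],[-151,157,7,2.2],[-151,157,7,2.2],[-151,157,7,2.2]]]' 78
python3 - <<'E'
from h import *
s=snap('side','s10')
cv2.imwrite('pics/c19.png',cv2.resize(s[170:290,170:330],(800,600),interpolation=cv2.INTER_CUBIC))
plan(.4442,.0525,.027,-2.7)
E
```

```text
clock: 23.2
tcp_pos: [0.4461, 0.0524, 0.1393]
orientation: [-0.489, 0.488, -0.511, 0.512]
wrist_force: [-0.6, -0.4, 1.2]
finger_gap: 0.0778
t 23.25 tcp [0.4462 0.0523 0.1396] jaw -2.66 ydir [ 0.002  0.    -1.   ] j [-0.06  0.12 -0.43  1.02  0.    1.55] gap 0.0777 F [-0.8  0.3 -0.2]
ROW [-0.1,112.6,-2.2,0.0] world axes of tool x,z: [-0.05 -1.   -0.  ] [ 1.   -0.05  0.  ]
```

View pics/c19.png

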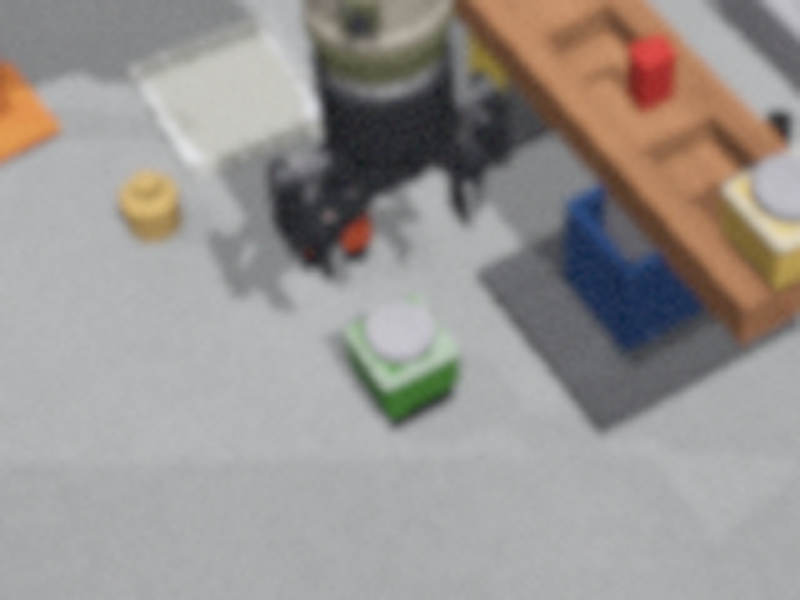

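```bash
python3 -m inch '[[[0,15,-2,0],[0,35,-2,0],[0,55,-2,0],[0,70,-2,0],[0,82,-2,0],[0,93,-2,0],[0,103,-2,0],[0,112,-2,0],[0,112,-2,0],[0,112,-2,0]]]'
python3 -m inch '[[[0,0,0,0],[0,0,0,0],[0,0,0,0],[0,0,0,0],[0,0,0,0],[0,0,0,0],[0,0,0,0]]]' 45 45
python3 -m inch '[[[0,-15,0,0],[0,-35,0,0],[0,-60,0,0],[0,-90,0,0],[0,-120,0,0],[0,-155,0,0],[0,-190,0,0],[0,-225,0,0],[0,-252,0,0],[0,-252,0,0]]]'
python3 - <<'E'
from h import *
plan(.6068,-.0235,.28,-.4)
E
```

```text
clock: 24.25
tcp_pos: [0.443, 0.0527, 0.0268]
orientation: [0.488, -0.488, 0.511, -0.511]
wrist_force: [0.6, -0.5, -0.8]
finger_gap: 0.0779
clock: 24.95
tcp_pos: [0.4436, 0.0527, 0.0274]
orientation: [-0.489, 0.488, -0.511, 0.512]
wrist_force: [-0.5, -0.3, 5.5]
finger_gap: 0.0535
clock: 25.95
tcp_pos: [0.4448, 0.0526, 0.2823]
orientation: [-0.49, 0.487, -0.51, 0.513]
wrist_force: [0.9, 0.4, -0.1]
finger_gap: 0.0534
t 25.95 tcp [0.4448 0.0526 0.2823] jaw -2.63 ydir [ 0.006 -0.    -1.   ] j [-0.06  0.05 -0.15  1.36  0.    1.55] gap 0.0534 F [ 0.9  0.4 -0.1]
ROW [68.6,3.4,165.3,-2.2] world axes of tool x,z: [-0.05 -1.    0.  ] [ 1.   -0.05  0.01]
```

```bash
python3 -m inch '[[[7,0,18,0],[18,0,45,0],[30,0,75,0],[43,0,105,0],[56,0,136,-1],[64,0,156,-2],[69,2,164,-2.2],[69,2,164,-2.2],[69,2,164,-2.2],[69,2,164,-2.2],[69,2,164,-2.2]]]'
python3 -m inch '[[[7,0,18,0],[18,0,45,0],[30,0,75,0],[43,0,105,0],[56,0,136,-1],[64,0,156,-2],[69,2,164,-2.2],[69,2,164,-2.2],[69,2,164,-2.2],[69,2,164,-2.2]]]'
python3 - <<'E'
from h import *
plan(.6068,-.0235,.2315,-.4)
E
```

```text
clock: 26.95
tcp_pos: [0.6026, -0.0232, 0.2769]
orientation: [0.498, -0.498, 0.502, -0.502]
wrist_force: [0.2, 0.0, -1.6]
finger_gap: 0.0533
t 26.95 tcp [ 0.6026 -0.0232  0.2769] jaw -0.41 ydir [-0.001  0.    -1.   ] j [-0.17  0.36  0.23  1.44  0.    1.41] gap 0.0533 F [ 0.2  0.  -1.6]
ROW [0.3,45.4,4.2,-0.0] world axes of tool x,z: [-0.01 -1.   -0.  ] [ 1.   -0.01 -0.  ]invalid input at $[0]: expected 1 to 10 rows
```

```bash
python3 -m inch '[[[0,8,3,0],[0,18,3,0],[0,28,3,0],[0,36,3,0],[0,41,3,0],[0,45,3,0],[0,45,3,0],[0,45,3,0]]]'
python3 - <<'E'
from h import *
s=snap('side','s11')
cv2.imwrite('pics/c20.png',cv2.resize(s[140:260,240:380],(700,600),interpolation=cv2.INTER_CUBIC))
plan(.6068,-.0235,.2315,-.4)
E
```

```text
clock: 27.75
tcp_pos: [0.6068, -0.0239, 0.232]
orientation: [-0.498, 0.498, -0.502, 0.502]
wrist_force: [0.3, 0.3, -0.9]
finger_gap: 0.0535
t 27.8 tcp [ 0.6069 -0.0239  0.2322] jaw -0.43 ydir [ 0.001 -0.    -1.   ] j [-0.17  0.38  0.14  1.33  0.    1.41] gap 0.0529 F [ 0.4  0.1 -1. ]
ROW [-0.4,0.7,-0.1,-0.0] world axes of tool x,z: [-0.01 -1.    0.  ] [ 1.   -0.01  0.  ]
```

View pics/c20.png

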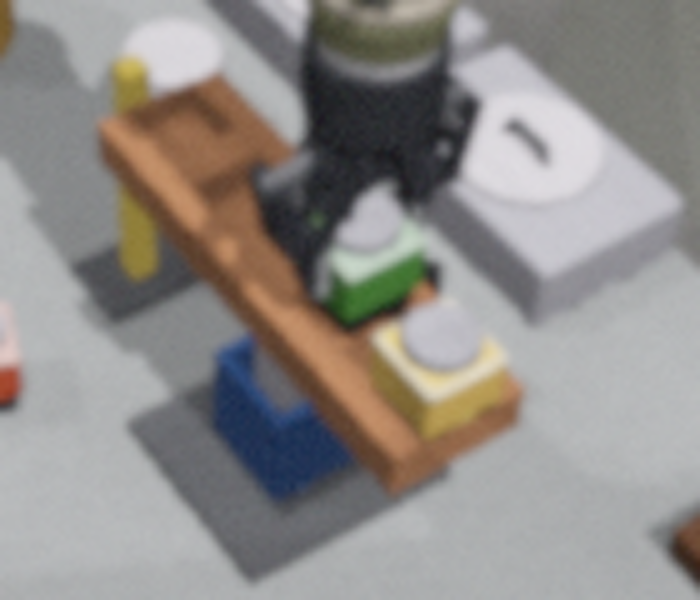

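```bash
python3 -m inch '[[[0,1.5,-0.5,0],[0,3,-0.5,0],[0,4.5,-0.5,0],[0,6,-0.5,0],[0,7.5,-0.5,0],[0,9,-0.5,0],[0,10.5,-0.5,0],[0,12,-0.5,0],[0,12,-0.5,0]]]'
python3 -m inch '[[[0,1,0,0],[0,2,0,0],[0,3,0,0],[0,4,0,0],[0,5,0,0],[0,6,0,0],[0,6,0,0]]]'
python3 - <<'E'
from h import *
plan(.6068,-.0235,.2075,-.4)
E
```

```text
clock: 28.7
tcp_pos: [0.606, -0.0238, 0.2195]
orientation: [0.498, -0.498, 0.502, -0.502]
wrist_force: [-0.4, 0.2, -1.4]
finger_gap: 0.0536
clock: 29.4
tcp_pos: [0.606, -0.0238, 0.2136]
orientation: [0.498, -0.498, 0.502, -0.502]
wrist_force: [0.5, -1.1, -1.0]
finger_gap: 0.0531
t 29.4 tcp [ 0.606  -0.0238  0.2136] jaw -0.43 ydir [-0.  0. -1.] j [-0.17  0.38  0.1   1.29  0.    1.41] gap 0.0531 F [ 0.5 -1.1 -1. ]
ROW [-0.3,6.1,0.8,-0.0] world axes of tool x,z: [-0.01 -1.   -0.  ] [ 1.   -0.01 -0.  ]
```

```bash
python3 -m inch '[[[0,1,0,0],[0,2,0,0],[0,3,0,0],[0,4,0,0],[0,5,0,0],[0,6,0,0],[0,7,0,0],[0,8,0,0],[0,8,0,0]]]'
python3 -m inch '[[[0,0,0,0],[0,0,0,0],[0,0,0,0],[0,0,0,0],[0,0,0,0]]]' 75
python3 -m inch '[[[0,-10,0,0],[0,-25,0,0],[0,-45,0,0],[0,-70,0,0],[0,-90,-20,0],[0,-90,-50,0],[-30,-90,-90,0],[-70,-90,-120,5],[-110,-80,-130,10],[-150,-80,-135,15]]]' 78
python3 - <<'E'
from h import *
s=snap('side','s12');t=snap('top','t12')
cv2.imwrite('pics/c21.png',cv2.resize(np.hstack([s[140:240,240:380],t[190:290,190:330]]),(800,286),interpolation=cv2.INTER_CUBIC))
plan(.4634,.185,.14,-24.7)
E
```

```text
clock: 30.3
tcp_pos: [0.6062, -0.0238, 0.2073]
orientation: [-0.498, 0.498, -0.501, 0.502]
wrist_force: [-2.5, 0.7, 5.5]
finger_gap: 0.0535
clock: 30.8
tcp_pos: [0.6061, -0.0238, 0.2056]
orientation: [0.498, -0.498, 0.502, -0.502]
wrist_force: [-0.3, 0.3, -0.2]
finger_gap: 0.0751
clock: 31.8
tcp_pos: [0.4706, 0.1282, 0.2864]
orientation: [-0.427, 0.427, -0.564, 0.564]
wrist_force: [0.3, -0.7, -0.0]
finger_gap: 0.0779
t 31.9 tcp [0.4711 0.1308 0.2869] jaw -15.2 ydir [ 0.001  0.001 -1.   ] j [ 0.11  0.13 -0.05  1.39  0.    1.94] gap 0.0781 F [ 1.6 -0.1 -1. ]
ROW [-50.0,146.9,-21.7,9.5] world axes of tool x,z: [-0.26 -0.97 -0.  ] [ 0.97 -0.26  0.  ]
```

View pics/c21.png

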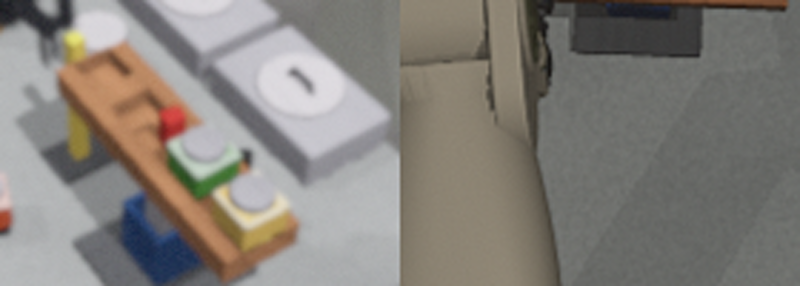

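View pics/t12.png

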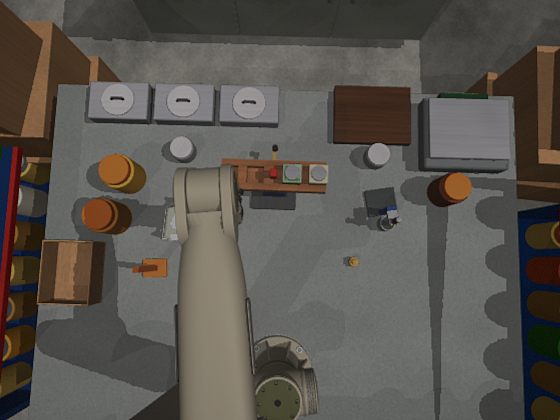

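```bash
python3 - <<'E'
from h import *
s=cv2.imread('pics/s12.png');s0=cv2.imread('pics/s9.png')
for z,p in((.072,(.4634,.185)),(.062,(.4634,.185))): print(proj('side',[*p,z]))
cv2.imwrite('pics/c22.png',cv2.resize(np.hstack([cv2.imread('pics/s0.png')[180:230,210:260],s[180:230,210:260]]),(800,400),interpolation=cv2.INTER_CUBIC))
E
```

```text
[235.22252722 204.40634388]
[235.48713032 206.37250541]
```

View pics/c22.png

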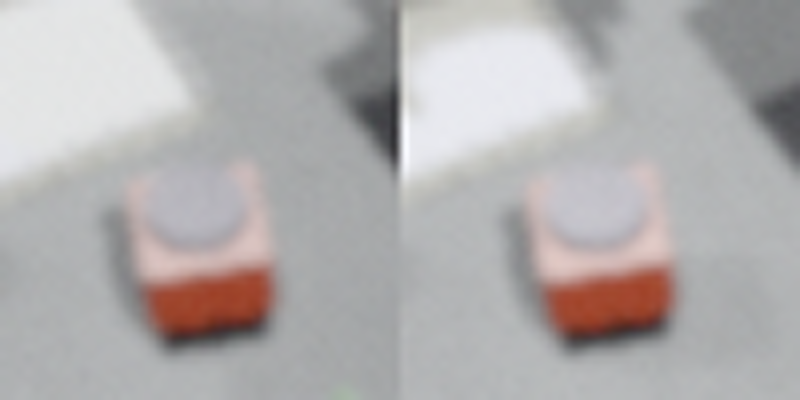

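The red jar hasn't moved (side lid at about (234.5,205)). I'll go for it.

```bash
python3 -m inch '[[[-8,15,-4,3],[-20,40,-10,6],[-35,70,-16,9.5],[-48,100,-22,9.5],[-50,125,-22,9.5],[-50,140,-22,9.5],[-50,147,-22,9.5],[-50,147,-22,9.5],[-50,147,-22,9.5]]]'
python3 - <<'E'
from h import *
s=snap('side','s13')
cv2.imwrite('pics/c23.png',cv2.resize(s[130:250,170:310],(700,600),interpolation=cv2.INTER_CUBIC))
plan(.4634,.185,.027,-24.7)
E
```

```text
clock: 32.8
tcp_pos: [0.4653, 0.181, 0.1398]
orientation: [-0.381, 0.38, -0.596, 0.596]
wrist_force: [0.5, 0.3, -0.1]
finger_gap: 0.0782
t 32.85 tcp [0.4654 0.1811 0.14  ] jaw -24.95 ydir [ 0.002  0.    -1.   ] j [ 0.21  0.22 -0.31  1.04 -0.    2.22] gap 0.0783 F [ 0.4 -0.7 -0.1]
ROW [-2.6,113.0,-3.7,-0.3] world axes of tool x,z: [-0.42 -0.91 -0.  ] [ 0.91 -0.42  0.  ]
```

View pics/c23.png

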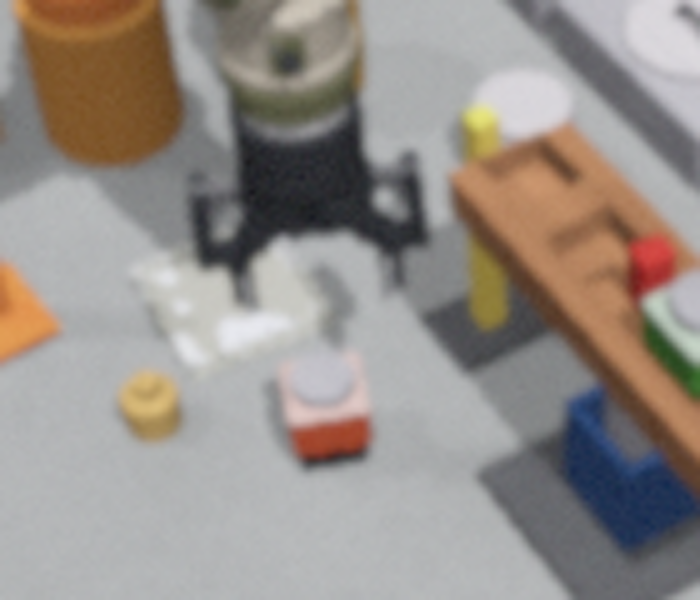

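```bash
python3 -m inch '[[[-3,15,-3,0],[-3,35,-3,0],[-3,55,-3,0],[-3,70,-3,0],[-3,82,-3,0],[-3,93,-3,0],[-3,103,-3,0],[-3,113,-3,0],[-3,113,-3,0],[-3,113,-3,0]]]'
python3 -m inch '[[[0,0,0,0],[0,0,0,0],[0,0,0,0],[0,0,0,0],[0,0,0,0],[0,0,0,0],[0,0,0,0]]]' 45 45
python3 -m inch '[[[0,-15,0,0],[0,-35,0,0],[0,-60,0,0],[0,-90,0,0],[0,-120,0,0],[0,-155,0,0],[0,-190,0,0],[0,-225,0,0],[0,-252,0,0],[0,-252,0,0]]]'
python3 - <<'E'
from h import *
s=snap('side','s14')
cv2.imwrite('pics/c24.png',cv2.resize(s[70:250,150:350],(660,594),interpolation=cv2.INTER_CUBIC))
plan(.6072,.084,.28,-.4)
E
```

```text
clock: 33.85
tcp_pos: [0.4629, 0.1852, 0.0257]
orientation: [0.38, -0.38, 0.596, -0.596]
wrist_force: [-0.4, 0.4, 0.0]
finger_gap: 0.0781
clock: 34.55
tcp_pos: [0.4637, 0.1855, 0.0267]
orientation: [-0.381, 0.38, -0.596, 0.596]
wrist_force: [0.3, -0.3, 5.5]
finger_gap: 0.0541
clock: 35.55
tcp_pos: [0.4646, 0.1856, 0.2815]
orientation: [-0.382, 0.378, -0.595, 0.597]
wrist_force: [0.6, 0.7, -1.4]
finger_gap: 0.0535
t 35.6 tcp [0.4638 0.1854 0.2792] jaw -24.93 ydir [ 0.003  0.001 -1.   ] j [ 0.22  0.15 -0.04  1.37 -0.    2.23] gap 0.0538 F [ 0.2  0.1 -2.1]
ROW [31.5,-0.4,172.8,-24.5] world axes of tool x,z: [-0.42 -0.91 -0.  ] [ 0.91 -0.42  0.  ]
```

View pics/c24.png

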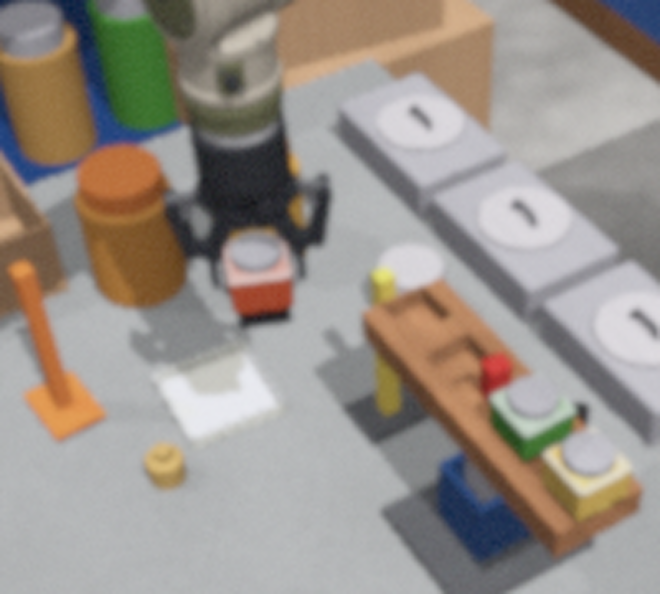

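```bash
python3 -m inch '[[[3,0,18,-3],[8,0,45,-7],[14,0,75,-11],[20,0,105,-15],[25,0,136,-19],[29,0,156,-22],[31,0,170,-24],[31.5,0,172,-24.5],[31.5,0,172,-24.5],[31.5,0,172,-24.5]]]'
python3 - <<'E'
from h import *
plan(.6067,.084,.2315,-.4)
E
```

```text
clock: 36.6
tcp_pos: [0.6046, 0.0846, 0.2769]
orientation: [0.498, -0.499, 0.502, -0.501]
wrist_force: [0.4, -0.2, -1.3]
finger_gap: 0.0537
t 36.6 tcp [0.6046 0.0846 0.2769] jaw -0.44 ydir [-0.002  0.    -1.   ] j [0.01 0.38 0.25 1.45 0.   1.59] gap 0.0537 F [ 0.4 -0.2 -1.3]
ROW [0.6,45.4,2.2,-0.0] world axes of tool x,z: [-0.01 -1.   -0.  ] [ 1.   -0.01 -0.  ]
```

```bash
python3 -m inch '[[[0.5,8,1.5,0],[0.5,18,1.5,0],[0.5,28,1.5,0],[0.5,36,1.5,0],[0.5,41,1.5,0],[0.5,45,1.5,0],[0.5,45,1.5,0],[0.5,45,1.5,0]]]'
python3 - <<'E'
from h import *
s=snap('side','s15')
cv2.imwrite('pics/c25.png',cv2.resize(s[140:260,240:380],(700,600),interpolation=cv2.INTER_CUBIC))
plan(.6067,.084,.2315,-.4)
E
```

```text
clock: 37.4
tcp_pos: [0.6072, 0.0836, 0.233]
orientation: [-0.498, 0.498, -0.502, 0.502]
wrist_force: [-0.6, -0.0, -1.5]
finger_gap: 0.0538
t 37.45 tcp [0.6074 0.0836 0.2332] jaw -0.43 ydir [ 0.001  0.    -1.   ] j [0.01 0.39 0.16 1.34 0.   1.58] gap 0.054 F [-1.4 -0.1 -2.1]
ROW [-0.4,1.7,-0.7,-0.0] world axes of tool x,z: [-0.01 -1.   -0.  ] [ 1.   -0.01  0.  ]
```

View pics/c25.png

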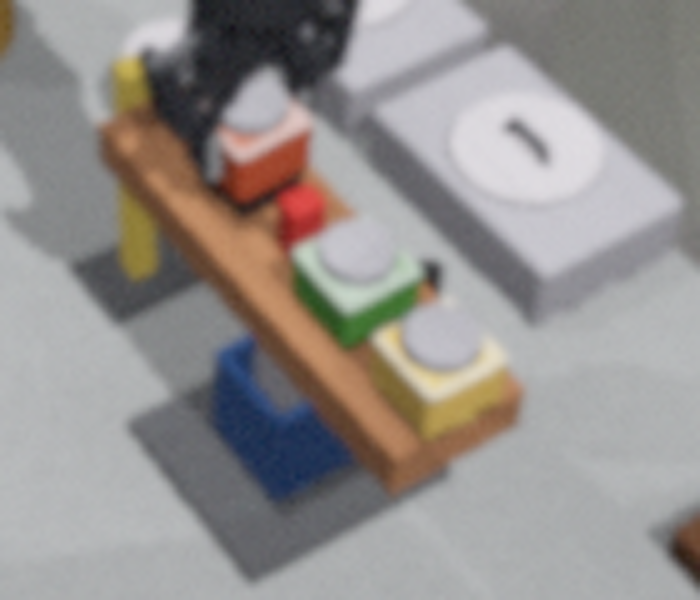

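```bash
python3 -m inch '[[[0,1.5,-0.5,0],[0,3,-0.5,0],[0,4.5,-0.5,0],[0,6,-0.5,0],[0,7.5,-0.5,0],[0,9,-0.5,0],[0,10.5,-0.5,0],[0,12,-0.5,0],[0,13,-0.5,0],[0,13,-0.5,0]]]'
python3 -m inch '[[[0,1,0,0],[0,2,0,0],[0,3,0,0],[0,4,0,0],[0,5,0,0],[0,6,0,0],[0,6,0,0]]]'
python3 - <<'E'
from h import *
plan(.6067,.084,.2065,-.4)
E
```

```text
clock: 38.45
tcp_pos: [0.6065, 0.0836, 0.2196]
orientation: [0.498, -0.498, 0.502, -0.502]
wrist_force: [0.5, -1.0, -1.8]
finger_gap: 0.0536
clock: 39.15
tcp_pos: [0.6065, 0.0836, 0.2136]
orientation: [0.498, -0.498, 0.502, -0.502]
wrist_force: [0.2, 0.2, -1.8]
finger_gap: 0.0539
t 39.15 tcp [0.6065 0.0836 0.2136] jaw -0.43 ydir [-0.  0. -1.] j [0.01 0.39 0.12 1.3  0.   1.58] gap 0.0539 F [ 0.2  0.2 -1.8]
ROW [-0.4,7.1,0.2,-0.0] world axes of tool x,z: [-0.01 -1.   -0.  ] [ 1.   -0.01 -0.  ]
```

```bash
python3 -m inch '[[[0,1,0,0],[0,2,0,0],[0,3,0,0],[0,4,0,0],[0,5,0,0],[0,6,0,0],[0,7,0,0],[0,8,0,0],[0,8.5,0,0],[0,8.5,0,0]]]'
python3 -m inch '[[[0,0,0,0],[0,0,0,0],[0,0,0,0],[0,0,0,0],[0,0,0,0]]]' 75
python3 -m inch '[[[0,-10,0,0],[0,-25,0,0],[0,-45,0,0],[0,-70,0,0],[0,-90,-20,0],[0,-90,-50,0],[20,-90,-90,0],[60,-90,-120,0],[100,-90,-140,0],[140,-80,-150,0]]]' 50
python3 - <<'E'
from h import *
s=snap('side','s16');t=snap('top','t16')
cv2.imwrite('pics/c26.png',cv2.resize(s[140:260,240:380],(700,600),interpolation=cv2.INTER_CUBIC))
cv2.imwrite('pics/c27.png',cv2.resize(t[180:250,350:430],(686,600),interpolation=cv2.INTER_CUBIC))
cv2.imwrite('pics/c28.png',cv2.resize(s[280:370,300:400],(660,594),interpolation=cv2.INTER_CUBIC))
E
```

```text
clock: 40.15
tcp_pos: [0.6067, 0.0837, 0.2065]
orientation: [-0.498, 0.498, -0.502, 0.502]
wrist_force: [-3.2, 0.0, 6.4]
finger_gap: 0.0539
clock: 40.65
tcp_pos: [0.6066, 0.0837, 0.2051]
orientation: [0.498, -0.498, 0.502, -0.502]
wrist_force: [0.5, -0.3, 1.0]
finger_gap: 0.075
clock: 41.65
tcp_pos: [0.4543, -0.056, 0.2873]
orientation: [-0.499, 0.498, -0.501, 0.503]
wrist_force: [1.0, -0.4, -1.9]
finger_gap: 0.0528
```

View pics/c26.png

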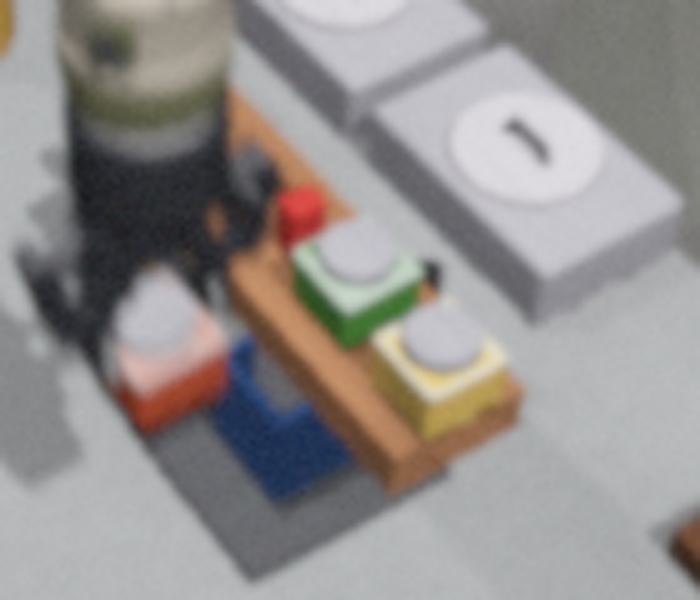

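View pics/c27.png

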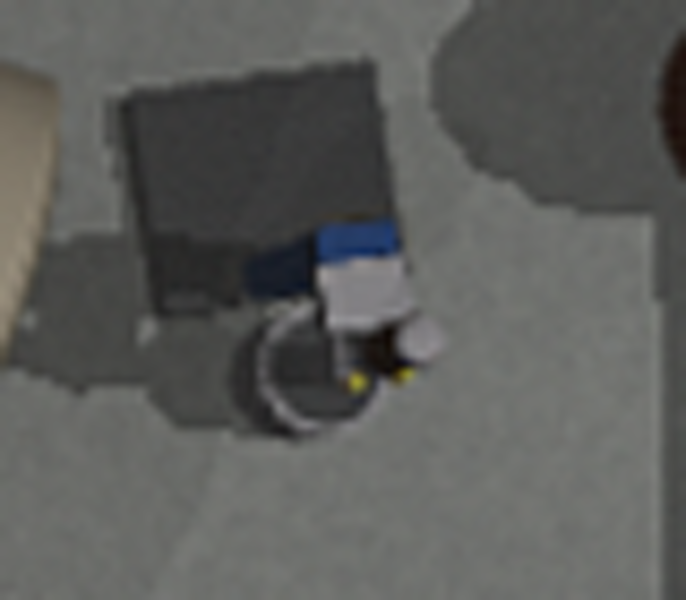

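View pics/c28.png

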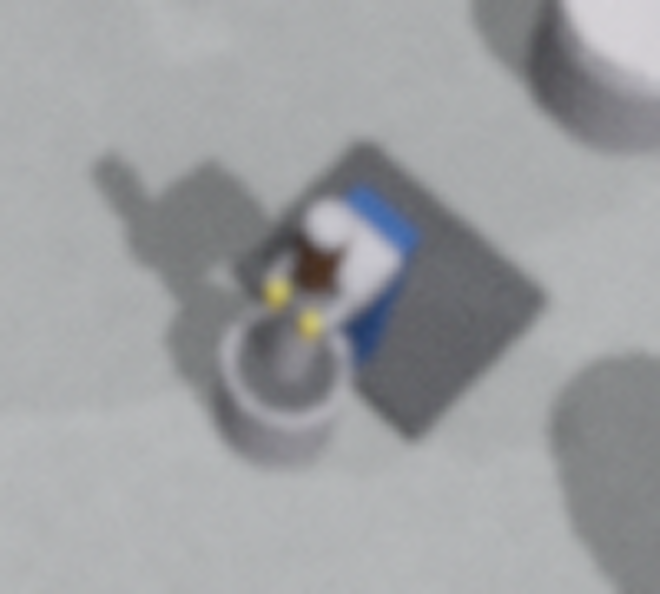

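View pics/t16.png

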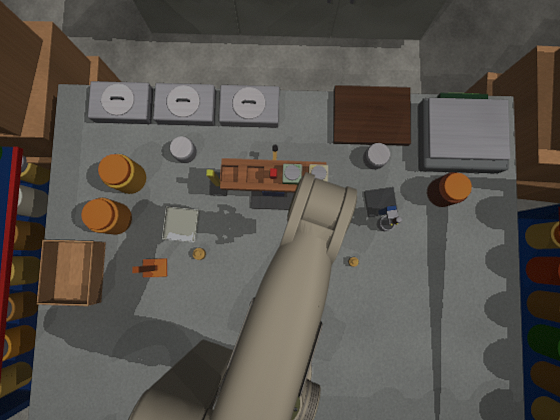

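My mistake: the 50 mm opening I set in the retreat call closed the fingers on the red jar again, so it is now held at 53 mm. It came out straight. I'll check how it sits in the hand and plug it back in.

```bash
python3 -m inch '[[[0,0,0,0],[0,0,0,0],[0,0,0,0]]]'
python3 - <<'E'
from h import *
s=snap('side','s17')
cv2.imwrite('pics/c29.png',cv2.resize(s[150:240,240:330],(720,720)[:1]+(600,),interpolation=cv2.INTER_CUBIC))
p=env.get_state()['tcp_pos']
for dz in (.030,.035,.040,.0445,.050): print(dz,proj('side',[p[0],p[1],p[2]+dz]))
plan(.6066,.0837,.29,-.4)
E
```

```text
clock: 42.05
tcp_pos: [0.456, -0.0544, 0.2856]
orientation: [-0.499, 0.498, -0.501, 0.502]
wrist_force: [-0.4, 0.4, -1.4]
finger_gap: 0.0528
0.03 [271.6482612 203.4181636]
0.035 [271.614828   202.10244858]
0.04 [271.58113107 200.77635428]
0.0445 [271.55057573 199.57389326]
0.05 [271.51293338 198.09253268]
t 42.1 tcp [ 0.456  -0.0543  0.2855] jaw -0.32 ydir [ 0.  0. -1.] j [-0.29  0.08 -0.12  1.38  0.    1.28] gap 0.0531 F [ 0.1 -0.3 -1.5]
ROW [-138.9,-4.5,149.8,0.1] world axes of tool x,z: [-0.01 -1.   -0.  ] [ 1.   -0.01  0.  ]
```

View pics/c29.png

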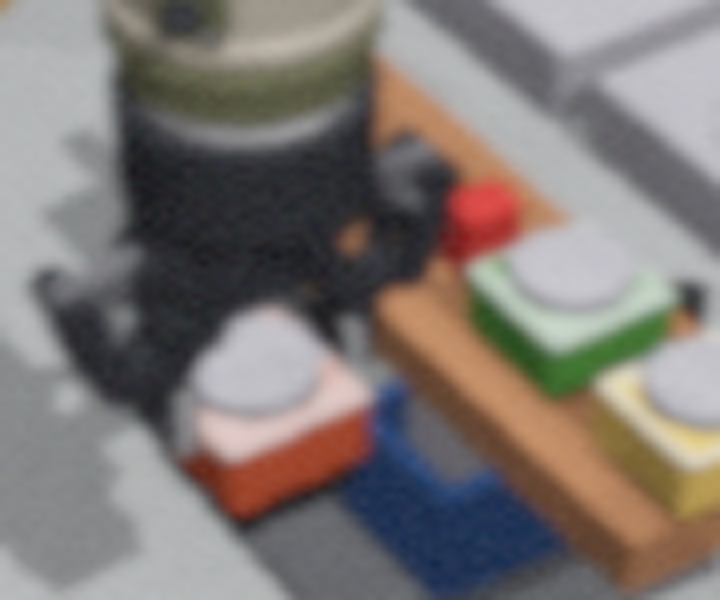

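```bash
python3 -m inch '[[[-10,-8,0,0],[-35,-20,0,0],[-70,-20,0,0],[-105,-20,15,0],[-130,-20,45,0],[-139,-20,80,0],[-139,-20,115,0],[-139,-20,142,0],[-139,-20,150,0],[-139,-20,150,0]]]'
python3 -m inch '[[[0,10,0,0],[0,20,0,0],[0,30,0,0],[0,38,0,0],[0,43,0,0],[0,43,0,0],[0,43,0,0]]]'
python3 - <<'E'
from h import *
s=snap('side','s18')
cv2.imwrite('pics/c30.png',cv2.resize(s[140:240,240:340],(600,600),interpolation=cv2.INTER_CUBIC))
plan(.6066,.0837,.2465,-.4)
E
```

```text
clock: 43.1
tcp_pos: [0.607, 0.0837, 0.3046]
orientation: [0.498, -0.499, 0.502, -0.501]
wrist_force: [-0.3, 0.5, -2.7]
finger_gap: 0.0529
clock: 43.8
tcp_pos: [0.6066, 0.0826, 0.2625]
orientation: [-0.498, 0.498, -0.502, 0.502]
wrist_force: [-0.0, 0.0, -1.9]
finger_gap: 0.0532
t 43.85 tcp [0.6068 0.0826 0.2627] jaw -0.44 ydir [ 0.001  0.    -1.   ] j [0.   0.38 0.22 1.41 0.   1.58] gap 0.0533 F [ 0.4 -0.1 -1.7]
ROW [-1.1,16.2,-0.2,-0.0] world axes of tool x,z: [-0.01 -1.   -0.  ] [ 1.   -0.01  0.  ]
```

View pics/c30.png

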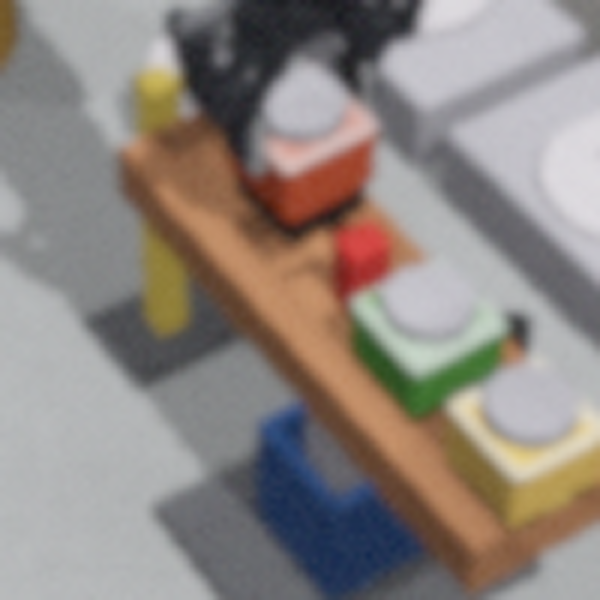

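```bash
python3 -m inch '[[[-1,3,0,0],[-1,6,0,0],[-1,9,0,0],[-1,12,0,0],[-1,15,0,0],[-1,17,0,0],[-1,19,0,0],[-1,21,0,0],[-1,21,0,0]]]'
python3 -m inch '[[[0,1.5,0,0],[0,3,0,0],[0,4.5,0,0],[0,6,0,0],[0,7.5,0,0],[0,9,0,0],[0,10,0,0],[0,10,0,0]]]'
python3 -m inch '[[[0,1,0,0],[0,2,0,0],[0,3,0,0],[0,4,0,0],[0,4,0,0]]]'
python3 -m inch '[[[0,1,0,0],[0,2,0,0],[0,3,0,0],[0,4,0,0],[0,4,0,0]]]'
```

```text
clock: 44.75
tcp_pos: [0.6065, 0.0836, 0.241]
orientation: [0.498, -0.498, 0.502, -0.502]
wrist_force: [-0.0, -0.1, -1.2]
finger_gap: 0.0529
clock: 45.55
tcp_pos: [0.6065, 0.0836, 0.2311]
orientation: [0.498, -0.498, 0.502, -0.502]
wrist_force: [0.3, 0.3, -1.2]
finger_gap: 0.0531
clock: 46.05
tcp_pos: [0.6065, 0.0836, 0.2271]
orientation: [0.498, -0.498, 0.502, -0.502]
wrist_force: [0.1, -0.4, -1.2]
finger_gap: 0.0533
clock: 46.55
tcp_pos: [0.6065, 0.0837, 0.2231]
orientation: [0.498, -0.498, 0.502, -0.502]
wrist_force: [-0.5, 0.0, -0.7]
finger_gap: 0.0526
```

```bash
python3 -m inch '[[[0,1,0,0],[0,2,0,0],[0,3,0,0],[0,3,0,0]]]'
python3 - <<'E'
from h import *
s=snap('side','s19')
cv2.imwrite('pics/c31.png',cv2.resize(s[140:240,240:340],(600,600),interpolation=cv2.INTER_CUBIC))
E
```

```text
clock: 46.95
tcp_pos: [0.6067, 0.0837, 0.2221]
orientation: [-0.499, 0.498, -0.501, 0.502]
wrist_force: [-2.0, 0.1, 8.5]
finger_gap: 0.0527
```

View pics/c31.png

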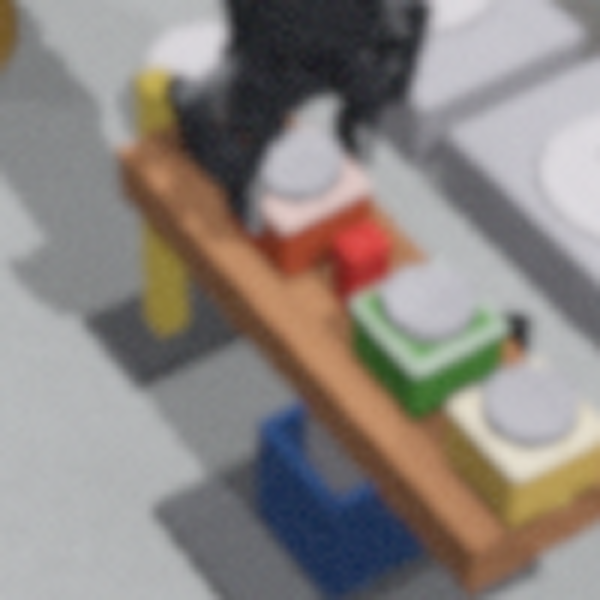

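Home: 8.5 N at z=0.222. This time I'll release and keep the fingers open while retreating.

```bash
python3 -m inch '[[[0,0,0,0],[0,0,0,0],[0,0,0,0],[0,0,0,0],[0,0,0,0],[0,0,0,0]]]' 78
python3 -m inch '[[[0,-10,0,0],[0,-25,0,0],[0,-45,0,0],[0,-70,0,0],[0,-90,-20,0],[0,-90,-50,0],[30,-90,-80,0],[70,-90,-100,0],[110,-90,-110,0],[150,-80,-120,0]]]'
python3 - <<'E'
from h import *
s=snap('side','s20');t=snap('top','t20')
cv2.imwrite('pics/c32.png',cv2.resize(np.hstack([s[140:240,240:380],t[140:240,200:340]]),(800,286),interpolation=cv2.INTER_CUBIC))
plan(.47,-.35,.30,7)
E
```

```text
clock: 47.6
tcp_pos: [0.6066, 0.0837, 0.2201]
orientation: [0.498, -0.498, 0.502, -0.502]
wrist_force: [-0.6, -0.3, -0.9]
finger_gap: 0.0779
clock: 48.6
tcp_pos: [0.4854, -0.0667, 0.3027]
orientation: [-0.499, 0.498, -0.5, 0.503]
wrist_force: [1.9, -0.5, -0.2]
finger_gap: 0.078
t 48.7 tcp [ 0.4842 -0.0691  0.3004] jaw -0.75 ydir [-0.    -0.001 -1.   ] j [-0.31  0.13 -0.02  1.42 -0.    1.28] gap 0.0778 F [ 0.2 -0.1  0.2]
ROW [281.0,0.7,-10.5,-7.8] world axes of tool x,z: [-0.01 -1.    0.  ] [ 1.   -0.01 -0.  ]
```

View pics/c32.png

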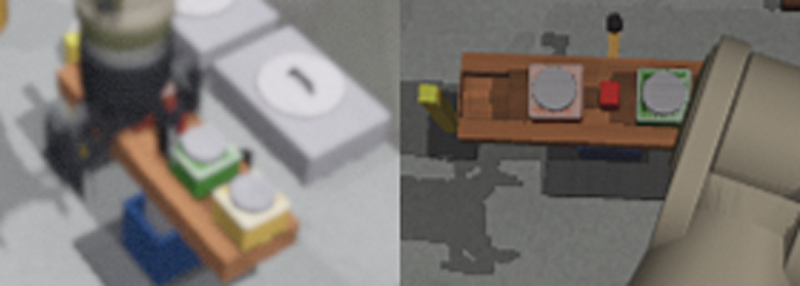

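```bash
python3 - <<'E'
from h import *
np.set_printoptions(suppress=True,precision=4)
print(tri((398.6,219.0),(349.3,313.4)),onz('top',398.6,219,.18),onz('side',349.3,313.4,.18))
c=lambda u,v,z:onz('top',350+(u+.5)/8.575-.5,180+(v+.5)/8.571-.5,z)
print('tips',c(358,381,.115),c(403,376,.115))
# foot edges
a,b=c(122,98,.0),c(375,62,.0);d=a-b;print('foot yaw',np.degrees(np.arctan2(-d[0],d[1])))
a,b=c(122,98,.0),c(158,315,.0);d=a-b;print('foot yaw',np.degrees(np.arctan2(d[1],d[0])))
a,b=c(317,228,.123),c(397,222,.123);d=a-b;print('post',np.degrees(np.arctan2(-d[0],d[1])))
print('cuprim',c(317,367,.05))
E
```

```text
(array([ 0.489 , -0.346 ,  0.1742]), np.float64(0.004191987003343643)) [ 0.4903 -0.3455  0.18  ] [ 0.4846 -0.3468  0.18  ]
tips [ 0.4802 -0.3413  0.115 ] [ 0.4825 -0.3576  0.115 ]
foot yaw 9.829060127218627
foot yaw 9.681098097657602
post 5.980282450386749
cuprim [ 0.4905 -0.3432  0.05  ]
```

```bash
python3 -m inch '[[[20,0,0,0],[50,0,0,0],[90,0,-2,-2],[130,0,-4,-4],[170,0,-6,-6],[210,0,-8,-8],[245,0,2,-9],[270,-10,8,-9],[278,-20,9,-9],[278,-20,9,-9]]]' 45 70
python3 - <<'E'
from h import *
plan(.490,-.347,.135,8.5)
E
```

```text
clock: 49.7
tcp_pos: [0.4933, -0.3449, 0.3215]
orientation: [0.536, -0.536, 0.461, -0.462]
wrist_force: [0.4, -0.2, 0.3]
finger_gap: 0.0448
t 49.7 tcp [ 0.4933 -0.3449  0.3215] jaw 8.49 ydir [ 0.002 -0.001 -1.   ] j [-0.74  0.36  0.34  1.54  0.    0.68] gap 0.0448 F [ 0.4 -0.2  0.3]
ROW [1.3,186.5,-3.8,-0.0] world axes of tool x,z: [ 0.15 -0.99  0.  ] [0.99 0.15 0.  ]
```

```bash
python3 -m inch '[[[1,20,-4,0],[1,45,-4,0],[1,70,-4,0],[1,90,-4,0],[1,100,-4,0],[1,110,-4,0],[1,115,-4,0],[1,115,-4,0]]]'
python3 - <<'E'
from h import *
s=snap('side','s21')
cv2.imwrite('pics/c33.png',cv2.resize(s[250:370,290:430],(700,600),interpolation=cv2.INTER_CUBIC))
plan(.490,-.347,.135,8.5)
E
```

```text
clock: 50.5
tcp_pos: [0.4887, -0.3448, 0.2052]
orientation: [0.536, -0.536, 0.461, -0.461]
wrist_force: [0.3, -0.9, -0.1]
finger_gap: 0.0448
t 50.55 tcp [ 0.4888 -0.3451  0.2057] jaw 8.58 ydir [ 0.001 -0.    -1.   ] j [-0.75  0.37  0.06  1.26  0.    0.67] gap 0.0452 F [0.4 1.4 0. ]
ROW [2.1,70.7,0.8,0.1] world axes of tool x,z: [ 0.15 -0.99  0.  ] [0.99 0.15 0.  ]
```

View pics/c33.png

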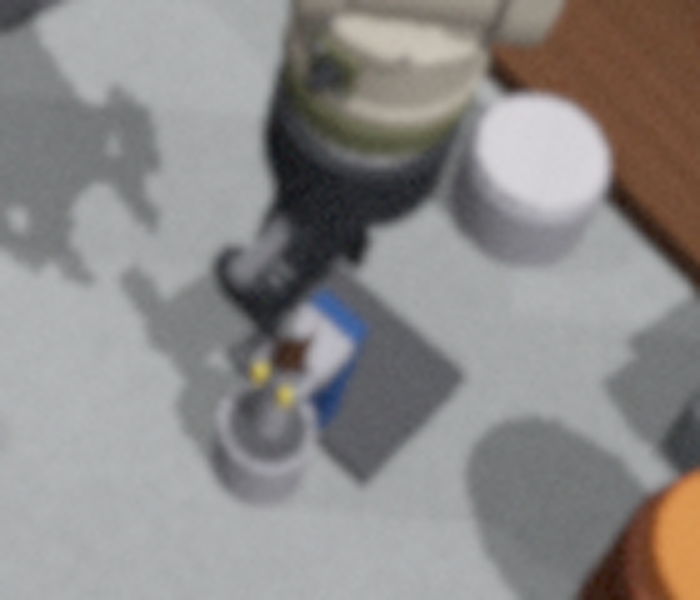

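```bash
python3 -m inch '[[[1.5,5,1,0],[1.5,12,1,0],[1.5,20,1,0],[1.5,28,1,0],[1.5,36,1,0],[1.5,40,1,0],[1.5,40,1,0]]]'
python3 -m inch '[[[0,5,0,0],[0,11,0,0],[0,17,0,0],[0,23,0,0],[0,28,0,0],[0,31,0,0],[0,31,0,0]]]'
python3 - <<'E'
from h import *
s=snap('side','s22')
cv2.imwrite('pics/c34.png',cv2.resize(s[250:370,290:430],(700,600),interpolation=cv2.INTER_CUBIC))
plan(.490,-.347,.135,8.5)
E
```

```text
clock: 51.25
tcp_pos: [0.4893, -0.346, 0.1642]
orientation: [0.536, -0.536, 0.462, -0.461]
wrist_force: [0.1, -0.2, 0.1]
finger_gap: 0.045
clock: 51.95
tcp_pos: [0.4895, -0.3462, 0.1336]
orientation: [0.536, -0.536, 0.462, -0.461]
wrist_force: [-0.1, -0.6, 1.1]
finger_gap: 0.0449
t 52.0 tcp [ 0.4897 -0.3463  0.134 ] jaw 8.57 ydir [-0.  0. -1.] j [-0.75  0.4  -0.06  1.1   0.    0.67] gap 0.0452 F [0.7 0.  0.7]
ROW [0.7,-1.0,0.2,0.1] world axes of tool x,z: [ 0.15 -0.99 -0.  ] [ 0.99  0.15 -0.  ]
```

View pics/c34.png

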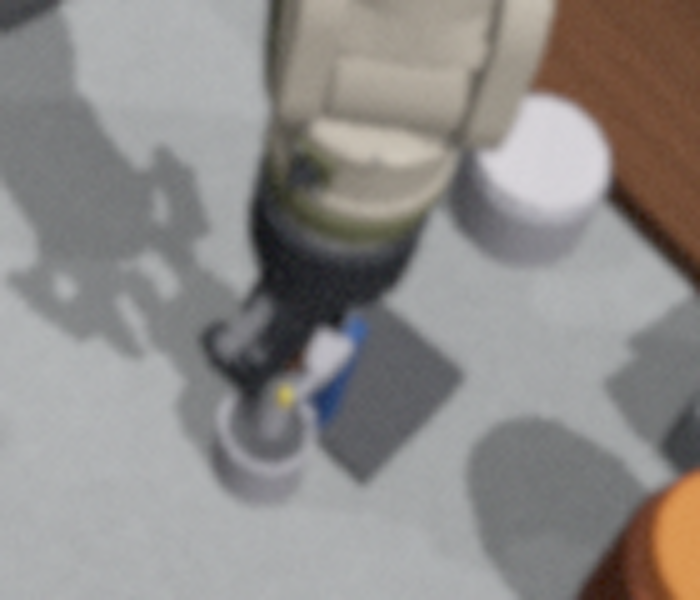

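```bash
python3 -m inch '[[[0,0,0,0],[0,0,0,0],[0,0,0,0],[0,0,0,0],[0,0,0,0],[0,0,0,0],[0,0,0,0]]]' 8 70
python3 -m inch '[[[0,0,-1,0],[0,0,-2,0],[0,0,-4,0],[0,0,-6,0],[0,0,-8,0],[0,0,-10,0],[0,0,-12,0],[0,0,-14,0]]]'
python3 - <<'E'
from h import *
plan(.490,-.347,.135,8.5)
E
```

```text
clock: 52.7
tcp_pos: [0.489, -0.3468, 0.1348]
orientation: [-0.535, 0.536, -0.462, 0.461]
wrist_force: [-6.0, -0.4, 5.0]
finger_gap: 0.016
clock: 53.5
tcp_pos: [0.4794, -0.3484, 0.135]
orientation: [0.538, -0.535, 0.459, -0.463]
wrist_force: [9.2, 1.7, 1.5]
finger_gap: 0.0165
t 53.5 tcp [ 0.4794 -0.3484  0.135 ] jaw 8.67 ydir [ 0.007  0.    -1.   ] j [-0.77  0.39 -0.09  1.09  0.01  0.65] gap 0.0165 F [9.2 1.7 1.5]
ROW [0.2,0.0,10.7,0.2] world axes of tool x,z: [ 0.15 -0.99  0.  ] [0.99 0.15 0.01]
```

```bash
python3 -m inch '[[[0,0,-3,0],[0,0,-6,0],[0,0,-9,0],[0,-1,-12,0],[0,-1,-16,0],[0,-1,-20,0],[0,-1,-25,0],[0,-2,-30,0],[0,-2,-36,0],[0,-2,-36,0]]]'
python3 - <<'E'
from h import *
s=snap('side','s23')
cv2.imwrite('pics/c35.png',cv2.resize(s[250:370,290:430],(700,600),interpolation=cv2.INTER_CUBIC))
plan(.490,-.347,.135,8.5)
E
```

```text
clock: 54.5
tcp_pos: [0.439, -0.3537, 0.1359]
orientation: [-0.536, 0.536, -0.462, 0.461]
wrist_force: [0.1, -0.2, -2.4]
finger_gap: 0.0163
t 54.55 tcp [ 0.4396 -0.3538  0.136 ] jaw 8.52 ydir [-0.001  0.001 -1.   ] j [-0.82  0.34 -0.16  1.08 -0.    0.6 ] gap 0.0163 F [ 0.2  0.2 -2. ]
ROW [0.8,0.9,50.9,0.0] world axes of tool x,z: [ 0.15 -0.99 -0.  ] [ 0.99  0.15 -0.  ]
```

View pics/c35.png

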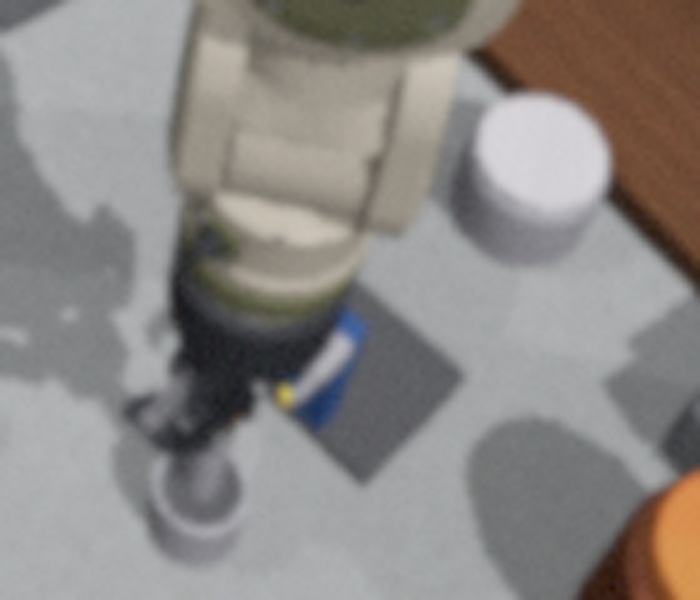

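```bash
python3 -m inch '[[[0,-8,0,0],[0,-22,0,0],[0,-40,0,0],[0,-60,0,0],[0,-80,0,0],[0,-100,0,0],[0,-118,0,0],[0,-132,0,0],[0,-140,0,0],[0,-140,0,0]]]'
python3 - <<'E'
from h import *
snap('top','t24')
plan(.453,0.0,.276,8.5)
E
```

```text
clock: 55.55
tcp_pos: [0.4409, -0.3543, 0.2778]
orientation: [-0.536, 0.536, -0.46, 0.462]
wrist_force: [1.0, -0.2, -2.5]
finger_gap: 0.0165
t 55.6 tcp [ 0.4407 -0.354   0.2766] jaw 8.58 ydir [ 0.001 -0.001 -1.   ] j [-0.82  0.29  0.12  1.4   0.    0.6 ] gap 0.0166 F [-0.9  0.7 -2.7]
ROW [-348.2,0.4,65.0,0.1] world axes of tool x,z: [ 0.15 -0.99  0.  ] [0.99 0.15 0.  ]
```

View pics/t24.png

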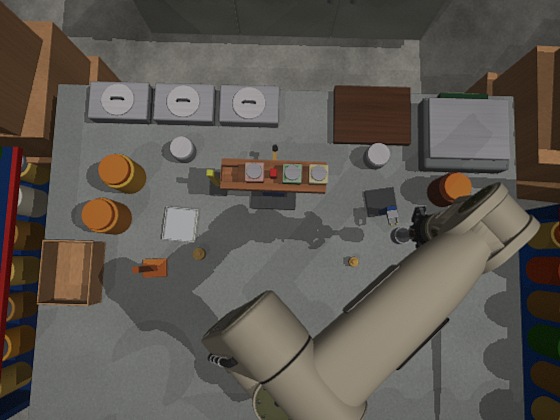

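```bash
python3 -m inch '[[[-20,0,4,0],[-50,0,10,0],[-90,0,17,0],[-130,0,24,0],[-170,0,32,0],[-210,0,39,0],[-250,0,47,0],[-290,0,54,0],[-325,0,61,0],[-348,0,65,0]]]'
python3 - <<'E'
from h import *
t=cv2.imread('pics/t24.png');hs=cv2.cvtColor(t,cv2.COLOR_BGR2HSV)
cv2.imwrite('pics/c36.png',cv2.resize(t[195:255,150:210],(600,600),interpolation=cv2.INTER_CUBIC))
plan(.467,.341,.276,8.5)
E
```

```text
clock: 56.6
tcp_pos: [0.4519, 0.0023, 0.2754]
orientation: [-0.536, 0.537, -0.461, 0.46]
wrist_force: [0.8, -1.3, -2.2]
finger_gap: 0.0164
t 56.6 tcp [0.4519 0.0023 0.2754] jaw 8.68 ydir [-0.001  0.001 -1.   ] j [-0.17  0.06 -0.15  1.35  0.    1.25] gap 0.0164 F [ 0.8 -1.3 -2.2]
ROW [-332.5,-0.3,66.0,0.2] world axes of tool x,z: [ 0.15 -0.99 -0.  ] [ 0.99  0.15 -0.  ]
```

View pics/c36.png

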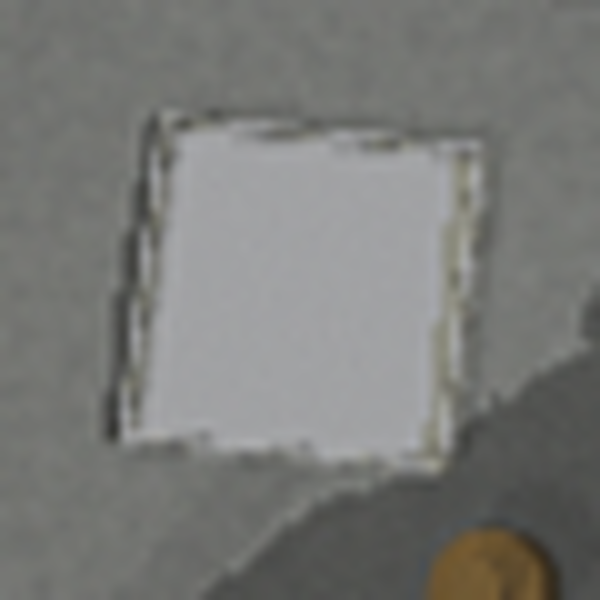

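```bash
python3 -m inch '[[[-20,0,4,0],[-50,0,10,0],[-90,0,18,0],[-130,0,26,0],[-170,0,34,0],[-210,0,42,0],[-250,0,50,0],[-290,0,58,0],[-320,0,64,0],[-334,0,67,0]]]'
python3 -m inch '[[[0,0,0,0],[0,0,0,0],[0,0,0,0]]]'
python3 - <<'E'
from h import *
s=snap('side','s25');t=snap('top','t25')
cv2.imwrite('pics/c37.png',cv2.resize(s[70:230,130:300],(637,600),interpolation=cv2.INTER_CUBIC))
print(onz('top',179.55,223.7,.003));x,y,_=onz('top',179.55,223.7,.003)
plan(x,y,.16,8.5)
E
```

```text
clock: 57.6
tcp_pos: [0.4685, 0.3426, 0.2747]
orientation: [-0.536, 0.537, -0.461, 0.46]
wrist_force: [-0.4, -0.7, -2.9]
finger_gap: 0.0161
clock: 57.9
tcp_pos: [0.4692, 0.3389, 0.2761]
orientation: [-0.535, 0.536, -0.462, 0.462]
wrist_force: [-0.2, 0.1, -1.6]
finger_gap: 0.0162
[0.46968736 0.34279611 0.003     ]
t 58.0 tcp [0.4694 0.339  0.2765] jaw 8.47 ydir [ 0. -0. -1.] j [ 0.49  0.31  0.16  1.41 -0.    1.91] gap 0.0163 F [ 0.7 -0.9 -2.2]
ROW [-3.8,116.5,0.8,-0.0] world axes of tool x,z: [ 0.15 -0.99  0.  ] [0.99 0.15 0.  ]
```

View pics/c37.png

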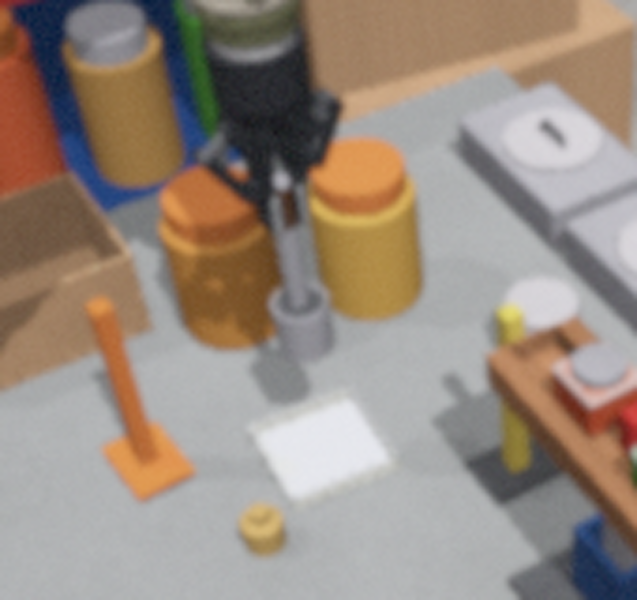

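```bash
python3 -m inch '[[[-3,12,0,0],[-3,30,0,0],[-3,50,0,0],[-3,70,0,0],[-3,88,0,0],[-3,102,0,0],[-3,112,0,0],[-3,118,0,0],[-3,120,0,0],[-3,120,0,0]]]'
python3 -m inch '[[[0,2,0,0],[0,4,0,0],[0,6,0,0],[0,8,0,0],[0,10,0,0],[0,12,0,0],[0,13,0,0],[0,13,0,0]]]'
python3 -m inch '[[[0,1,0,0],[0,2,0,0],[0,3,0,0],[0,3,0,0]]]'
```

```text
clock: 59.0
tcp_pos: [0.469, 0.3431, 0.1565]
orientation: [0.536, -0.536, 0.461, -0.461]
wrist_force: [-0.3, 0.5, -2.1]
finger_gap: 0.0166
clock: 59.8
tcp_pos: [0.4687, 0.3431, 0.1431]
orientation: [-0.536, 0.536, -0.461, 0.461]
wrist_force: [-0.3, -0.6, -2.2]
finger_gap: 0.0166
clock: 60.2
tcp_pos: [0.4687, 0.3431, 0.1401]
orientation: [-0.536, 0.536, -0.461, 0.461]
wrist_force: [0.7, 0.0, -2.2]
finger_gap: 0.0161
```

```bash
python3 -m inch '[[[0,1,0,0],[0,2,0,0],[0,2,0,0],[0,2,0,0]]]'; python3 -m inch '[[[0,1,0,0],[0,1,0,0],[0,1,0,0]]]'
```

```text
clock: 60.6
tcp_pos: [0.4688, 0.3431, 0.1383]
orientation: [-0.536, 0.536, -0.461, 0.461]
wrist_force: [-0.4, 0.4, -2.2]
finger_gap: 0.0164
clock: 60.9
tcp_pos: [0.469, 0.3433, 0.1377]
orientation: [0.536, -0.536, 0.461, -0.461]
wrist_force: [-1.0, -0.7, 1.0]
finger_gap: 0.0162
```

Touchdown on the tray floor. Release.

```bash
python3 -m inch '[[[0,0,0,0],[0,0,0,0],[0,0,0,0],[0,0,0,0],[0,0,0,0],[0,0,0,0],[0,0,0,0]]]' 50
python3 -m inch '[[[0,-5,0,0],[0,-15,0,0],[0,-30,0,0],[0,-50,0,0],[0,-75,0,0],[0,-100,0,0],[0,-130,0,0],[0,-130,0,0]]]'
python3 -m inch '[[[20,0,-20,0],[60,0,-50,0],[100,0,-80,0],[150,0,-90,0],[200,0,-90,0],[250,0,-90,0],[300,0,-90,0],[350,0,-80,0],[400,0,-60,0],[450,0,-40,0]]]'
python3 - <<'E'
from h import *
s=snap('side','s26');t=snap('top','t26')
cv2.imwrite('pics/c38.png',cv2.resize(s[130:260,170:370],(800,520),interpolation=cv2.INTER_CUBIC))
plan(.44,-.25,.3,8.5)
E
```

```text
clock: 61.6
tcp_pos: [0.4688, 0.3431, 0.1373]
orientation: [0.536, -0.536, 0.461, -0.461]
wrist_force: [-0.5, -0.2, -0.9]
finger_gap: 0.05
clock: 62.4
tcp_pos: [0.4707, 0.3442, 0.2729]
orientation: [0.539, -0.533, 0.46, -0.462]
wrist_force: [0.3, 0.2, 1.4]
finger_gap: 0.05
clock: 63.4
tcp_pos: [0.4917, -0.1016, 0.2678]
orientation: [0.536, -0.535, 0.461, -0.462]
wrist_force: [0.6, 0.5, -0.5]
finger_gap: 0.05
t 63.5 tcp [ 0.494  -0.1046  0.2664] jaw 8.23 ydir [ 0.001 -0.002 -1.   ] j [-0.37  0.17 -0.06  1.34 -0.    1.06] gap 0.0501 F [ 0.2  0.3 -0.9]
ROW [136.3,-33.4,-74.2,-0.3] world axes of tool x,z: [ 0.14 -0.99  0.  ] [0.99 0.14 0.  ]
```

View pics/c38.png

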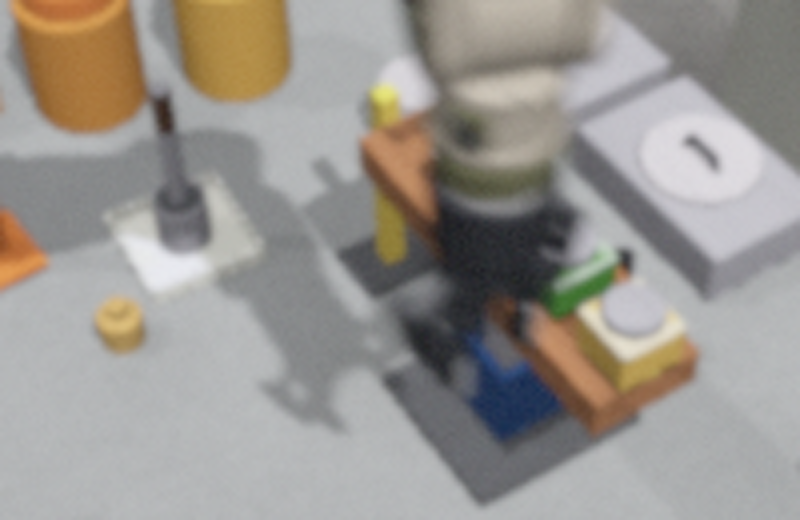

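View pics/t26.png

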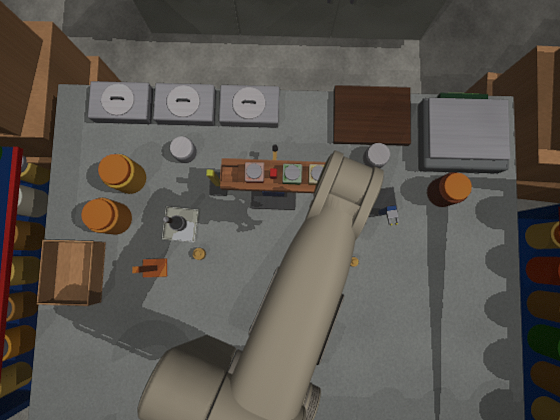

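```bash
python3 -m inch '[[[20,-10,-20,0],[60,-20,-50,0],[100,-30,-80,0],[140,-30,-80,0],[180,-30,-80,0],[220,-30,-80,0],[250,-30,-80,0],[270,-30,-80,0],[270,-30,-80,0],[270,-30,-80,0]]]'
python3 - <<'E'
from h import *
s=snap('side','s27');t=snap('top','t27')
cv2.imwrite('pics/c39.png',cv2.resize(s[130:250,160:360],(800,480),interpolation=cv2.INTER_CUBIC))
cv2.imwrite('pics/c40.png',cv2.resize(t[140:240,150:350],(800,400),interpolation=cv2.INTER_CUBIC))
plan(.44,-.25,.3,8.5)
for h in(.042,.056,.070): print(h,[np.round((proj('side',[x,y,.146+h])-[160,130]+.5)*4-.5,1) for x,y in((.5635,.185),(.564,-.125))])
E
```

```text
clock: 64.5
tcp_pos: [0.4524, -0.3777, 0.297]
orientation: [0.536, -0.536, 0.462, -0.461]
wrist_force: [0.4, 0.4, 0.7]
finger_gap: 0.0501
t 64.6 tcp [ 0.4525 -0.377   0.2975] jaw 8.63 ydir [-0.     0.001 -1.   ] j [-0.83  0.34  0.24  1.47  0.    0.59] gap 0.05 F [-0.3 -0.  -1. ]
ROW [-127.4,-2.4,6.7,0.1] world axes of tool x,z: [ 0.15 -0.99 -0.  ] [0.99 0.15 0.  ]
0.042 [array([400.9, 149.6]), array([640.6, 415.8])]
0.056 [array([400.2, 136.6]), array([642.2, 403.6])]
0.07 [array([399.5, 123.4]), array([643.9, 391.1])]
```

View pics/c39.png

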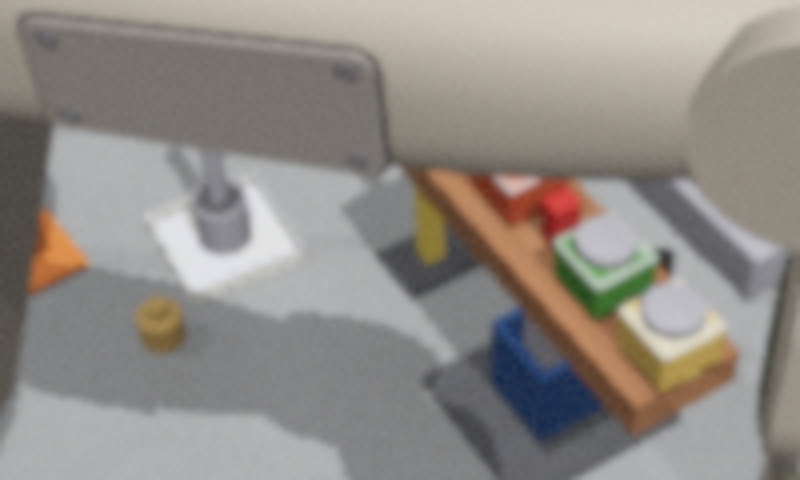

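View pics/c40.png

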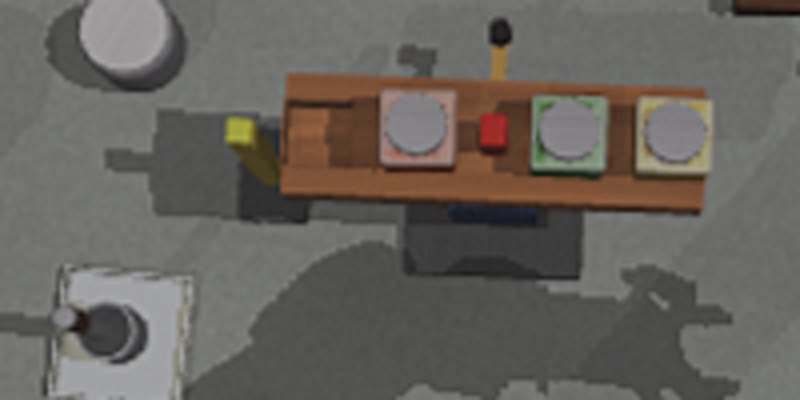

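View pics/t27.png

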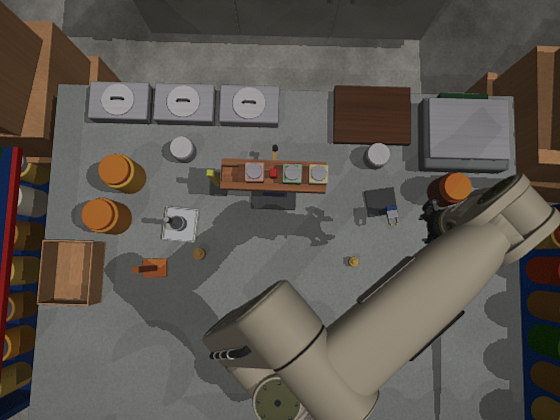

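A last clear look at the red jar, from a pose that leaves the stand visible.

```bash
python3 -m inch '[[[-30,0,0,0],[-70,0,0,0],[-115,0,5,0],[-160,0,10,0],[-205,0,15,0],[-250,0,20,0],[-295,0,25,0],[-335,0,30,0],[-370,0,35,0],[-385,0,40,0]]]'
python3 -m inch '[[[-20,0,0,0],[-50,0,5,0],[-80,0,10,0],[-105,0,15,0],[-120,0,20,0],[-125,0,20,0],[-125,0,20,0]]]'
python3 - <<'E'
from h import *
s=snap('side','s28')
cv2.imwrite('pics/c41.png',cv2.resize(s[130:240,230:370],(764,600),interpolation=cv2.INTER_CUBIC))
cv2.imwrite('pics/c42.png',cv2.resize(s[100:240,130:270],(600,600),interpolation=cv2.INTER_CUBIC))
E
```

```text
clock: 65.6
tcp_pos: [0.433, 0.0119, 0.2981]
orientation: [0.537, -0.537, 0.46, -0.46]
wrist_force: [-0.2, 0.6, -0.7]
finger_gap: 0.05
clock: 66.3
tcp_pos: [0.435, 0.1357, 0.2976]
orientation: [0.537, -0.536, 0.461, -0.461]
wrist_force: [-0.3, 0.2, 0.8]
finger_gap: 0.0497
```

View pics/c41.png

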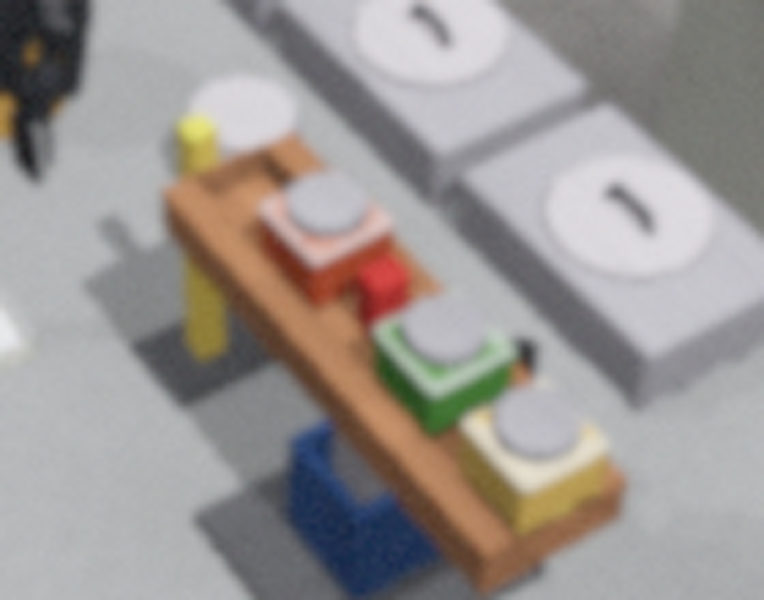

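View pics/c42.png

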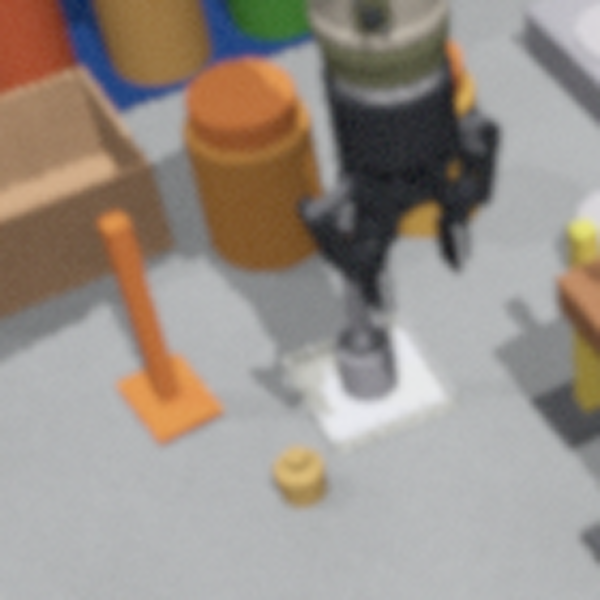

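All three jars sit flush on the head, which is still at the same height (corner at about (260,165), as after lifting). The dipper stands in the tray and the robot touches nothing, so I'm handing in.

```bash
python3 -c "
from workcell import env
print(env.hand_in())"
```

```text
the job is handed in; nothing more can be done
None
```

The job is done and handed in at about 66 s of the 210 s. The stand is at the gauge height, all three jars present are plugged in, and the dipper stands upright in the white tray.

- **Head:** I triangulated the gauge top at 0.2016 m, so it is gauge4 and the target notch is 0.056. I raised the empty head and let it rest there. The images put it at about 0.0555 m, and its corner was in the same place in the last picture.
- **Jars:** Yellow is in socket 0, green in socket 1 and red in socket 2. Each ended on firm contact of 5 to 9 N, and the last side view shows all three flush with no black foot showing.
- **Dipper:** It came forward out of its clip and stood upright in the tray in the last two looks.
- **Error:** After first plugging in the red jar, I gave a smaller gripper opening in the retreat move. That closed the fingers on the jar again and pulled it out. I plugged it back in the same socket and confirmed it was home (8.5 N).
- **Other things on the counter:** The bystanders and the orange look-alike were not touched. I saw no jar knocked aside.

No check failed at the end. The small disagreements were camera offsets of a few millimetres.

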